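Rack the washed punches and start the dryer

ROBOT

A 7-joint arm with a two-finger parallel gripper is mounted at the origin on the work surface. World frame = base frame: x ahead of the robot, y to its left, z up, the work surface at z = 0. Lengths are in mm, angles in rad, forces in N, time in s.
With the tool pointing down it reaches from about 425 to 875 mm from the base axis. Payload 4.7 kg.
Tool frame: the origin (TCP) lies midway between the tips of the shut fingers; the grasp point (between the pads) lies robot.grasp_offset behind it (robot.grasp_offset is the distance from the TCP to the grasp point, in mm); z points along the fingers, y is the line along which they close (so a half turn about z gives the same grasp; the last joint's range is limited). The gripper opens to 87 mm and grips with 3 to 60 N. Pads are 19 mm wide; open, the fingers measure 117 mm over their backs; the gripper's body (75 mm by 190 mm) begins 51 mm behind the grasp point.
Start: joints at [0.014, 0.321, -0.07, 1.45, 0.023, 1.371, -0.057], TCP at [650.02, -0.025, 222.587] pointing down, gripper open.
Joint ranges: [-2.86, 2.86], [-0.3, 2.09], [-1.38, 1.24], [0.06, 2.45], [-1.56, 4.7], [0.09, 2.05], [-2.69, 2.69]. Speed limits (rad/s): [2.57, 2.57, 3.14, 3.14, 3.14, 3.14, 3.14].

INTERFACE

Orientations are given as a unit quaternion [x, y, z, w].
In Python, from cell import robot gives the robot as it stands.
- The arm moves only by the tool carry_out, never from a script. Its argument "commands" is a list of rows, each an object with "fingers": the closure, from 0 (fully open) to 1 (shut); "linear": the shift along the tool's x, y, z in mm, a list of three; "delta_rot": the turn, a rotation vector about the tool's x, y, z in degrees, a list of three. A call has 1 to 8 rows; each row shifts and turns the commanded pose from where the row before left it, along the tool's axes as they then stand; what a row does not reach is not made up. A row lasts 1/12 s, in which the tool goes at most 41.7 mm and 7.16 degrees, less where a joint would pass 70% of its speed; a pose out of reach is approached as far as the arm can. A call with a gripper value outside its range is refused whole. The fingers move at their own pace and stop on an object; "force" is the grip in N (left out, the last holds). Time passes only in rows, so rows that do not move let the fingers close. It gives the time, the measured TCP pose, the force, the opening and the grip force at its end, in the units of the state.
- robot.observe(): the state, without advancing time (a new reading comes with each control period).
- robot.read_camera(name): name is "scene" or "side" or "wrist"; returns the picture (384x512x3 uint8, red, green, blue); there is no depth.
- robot.calibration(name): a dict with "K" (3x3 intrinsics, pixels), "position" and "rotation" of the camera in the world; the wrist camera has in their place "T_tool_cam" (4x4, takes a point from camera to tool coordinates, whose origin is the TCP and whose axes are the flange's). Camera axes: x right, y down, z forward; pixel columns grow to the right and rows downward; lengths in mm; the calibration is good to about 2 mm. A picture is of the moment at which its call begins: read the wrist's pose just before it. calibration takes no time and is no camera call.
- robot.job_done(): hands the job in; it is judged then, once.
Trained networks look in the newest picture that a camera, given by its name, has taken for a name from the list of things; names that differ only in an ending like _2 or _b are one class to them, and where a whole thing is asked for, a point or a joint stands for the part that bears it (a point fixed in the world has none). Each returns a list of dicts, best first, with "p" (0 to 1); they miss things now and then, are a little off and sometimes report something else, mostly with a low value. They report only what shows in the picture. A call takes as long as a camera call. They do not tell look-alikes from the thing itself.
- robot.recognise(target, camera): "bbox" ([left, top, right, bottom] in pixels, round what is visible of it).
- robot.pinpoint(target, camera): "location" ([column, row] in pixels: a listed point, or the origin of a listed thing).
The state is a dict: "t": time; "q": joint angles; "qvel": joint speeds; "joint_efforts": joint torques, N m; "tool_pos": TCP position; "ee_rot": TCP orientation; "force": force on the tool from outside, world axes, zero at the start; "torque": the same for the moment, N m; "finger_gap": finger opening in mm; "gripper_force": force on a finger pad.
Only numpy, scipy, OpenCV 4.12 (cv2) and the standard library are available. Lean on these libraries where they do the work, as an engineer would, in place of code of your own. Each camera call takes 0.05 s, during which the arm holds its last target. There are 200 camera calls.

TASK

Lay every loose square-shanked punch across the narrow drying rail, each balanced level on the rail's top by itself and none lying on another. Only once all of them are up, open the flip-top lid of the yellow box, press the roller lever of the switch inside just until it clicks and hold it there for half a second, never pushing on into its overtravel; then let it spring back and shut the lid fully. Leave the tile coaster and the jar where they are, and finish with all the punches still on the rail.

Things in the scene. Friction and masses are not known exactly. Their poses are not given: they have to be found in the camera images.
- punch1: loose steel punch lying on its side on the slab: square shank 90 long, 14 x 14 section, with a round tip 10 dia, 25 long on one end (115 overall, about 0.15 kg). Origin: on the punch's axis (7 above what it lies on), at the balance point, which is 51 from the blunt end and 64 from the tip's end. x runs along the punch to the tip; z is square to one of the four faces, up at the start (any face may be down). Four to six of the six punches are present; None if absent.
- punch2: loose steel punch lying on its side on the slab: square shank 90 long, 14 x 14 section, with a round tip 10 dia, 25 long on one end (115 overall, about 0.15 kg). Origin: on the punch's axis (7 above what it lies on), at the balance point, which is 51 from the blunt end and 64 from the tip's end. x runs along the punch to the tip; z is square to one of the four faces, up at the start (any face may be down). Four to six of the six punches are present; None if absent.
- punch3: loose steel punch lying on its side on the slab: square shank 90 long, 14 x 14 section, with a round tip 10 dia, 25 long on one end (115 overall, about 0.15 kg). Origin: on the punch's axis (7 above what it lies on), at the balance point, which is 51 from the blunt end and 64 from the tip's end. x runs along the punch to the tip; z is square to one of the four faces, up at the start (any face may be down). Four to six of the six punches are present; None if absent.
- punch4: loose steel punch lying on its side on the slab: square shank 90 long, 14 x 14 section, with a round tip 10 dia, 25 long on one end (115 overall, about 0.15 kg). Origin: on the punch's axis (7 above what it lies on), at the balance point, which is 51 from the blunt end and 64 from the tip's end. x runs along the punch to the tip; z is square to one of the four faces, up at the start (any face may be down). Four to six of the six punches are present; None if absent.
- punch5: loose steel punch lying on its side on the slab: square shank 90 long, 14 x 14 section, with a round tip 10 dia, 25 long on one end (115 overall, about 0.15 kg). Origin: on the punch's axis (7 above what it lies on), at the balance point, which is 51 from the blunt end and 64 from the tip's end. x runs along the punch to the tip; z is square to one of the four faces, up at the start (any face may be down). Four to six of the six punches are present; None if absent.
- punch6: loose steel punch lying on its side on the slab: square shank 90 long, 14 x 14 section, with a round tip 10 dia, 25 long on one end (115 overall, about 0.15 kg). Origin: on the punch's axis (7 above what it lies on), at the balance point, which is 51 from the blunt end and 64 from the tip's end. x runs along the punch to the tip; z is square to one of the four faces, up at the start (any face may be down). Four to six of the six punches are present; None if absent.
- rail: fixed drying rail: a wooden batten with an aluminium top face, 24 wide (its x), 360 long over all (its y), 45 high, solid down to the slab. Origin: centre of its underside, z up. A punch laid across it (along its x) must balance: its balance point must come over the 24 mm wide top, best on the centre line. Six punches fit about 56 apart.
- rail_top (a point): centre of the rail's top face, 45 above the slab; axes as the rail's.
- box: fixed yellow plastic box, 150 (its x) x 130 (its y), 75 high, walls 4; it holds the dryer's start switch. Origin: centre of its underside; its front looks to -x, the hinge of the flip-top lid is along its back (+x) rim.
- lid (a joint): angle of the flip-top lid: 0 shut, 1.57 upright, stop at 1.8. A stiff hinge: it stays where it is left (about 2 N at the tab moves it).
- lid_tab (a point): middle of the thumb tab that stands out in front of the lid, in the plane of the lid: 24 wide (along the box's y), 8 thick, reaching 41 out from the lid's front edge; this point lies 23 from the lid's front edge and 175 from the hinge line. It can be pinched across its 24 mm from above both shut (height about 80) and with the lid upright (tab then points up). Axes turn with the lid: x in the plane of the lid towards the hinge, y along the hinge.
- lid_hinge (a point): middle of the lid's hinge line, 75 in front-to-back distance behind the box's centre, 75.5 above the slab; the hinge line runs along the box's y.
- lever (a joint): angle of the roller lever of the microswitch in the box: 0 free, grows as the roller is pressed down; springs back by itself. It clicks at 0.14 (roller pressed 7.5 mm, about 5 N); overtravel, which harms the switch, begins at 0.225 (12 mm, about 8 N); hard stop 0.36. A good press is 0.16 to 0.20.
- roller_top (a point): top of the steel roller (18 dia, 14 wide along the box's y) at the front end of the 55 mm lever, which is pivoted at its back end about the box's y; free, this point is 70 above the slab, 5 below the box's rim, 25 in front of the box's centre. The roller goes straight down when pressed from above; nothing else stands higher in the box. Its axes turn with the lever; z up when free.
- coaster: bystander: ceramic tile coaster 95 x 95 x 9. Origin centre of underside.
- wax_jar: bystander: glass jar 52 dia, 50 high. Origin centre of underside.
Mind the look-alikes: they are no part of the job. Leave any red look-alike of the punch2 alone.

How it is judged (in metres and radians):
On the way, in this order (a step that is already met when the one before it is completed fails the run):
1. every punch present lies level across the rail's top, let go (z of punch1 in the frame of rail_top between 0.004 and 0.011 m and y of punch1 in the frame of rail_top between -0.195 and 0.195 m and angle between punch1's own x axis and vertical between 1.45 and 1.69 rad and angle between the x axis of each of punch1, punch2, punch3, punch4, punch5, punch6 and the x axis of rail_top, either way round below 0.4 rad and linear speed of each of punch1, punch2, punch3, punch4, punch5, punch6 below 0.02 m/s and contact force between each of punch1, punch2, punch3, punch4, punch5, punch6 and the fingers below 0.05 N and z of punch2 in the frame of rail_top between 0.004 and 0.011 m and y of punch2 in the frame of rail_top between -0.195 and 0.195 m and angle between punch2's own x axis and vertical between 1.45 and 1.69 rad and z of punch3 in the frame of rail_top between 0.004 and 0.011 m and y of punch3 in the frame of rail_top between -0.195 and 0.195 m and angle between punch3's own x axis and vertical between 1.45 and 1.69 rad and z of punch4 in the frame of rail_top between 0.004 and 0.011 m and y of punch4 in the frame of rail_top between -0.195 and 0.195 m and angle between punch4's own x axis and vertical between 1.45 and 1.69 rad and z of punch5 in the frame of rail_top between 0.004 and 0.011 m and y of punch5 in the frame of rail_top between -0.195 and 0.195 m and angle between punch5's own x axis and vertical between 1.45 and 1.69 rad and z of punch6 in the frame of rail_top between 0.004 and 0.011 m and y of punch6 in the frame of rail_top between -0.195 and 0.195 m and angle between punch6's own x axis and vertical between 1.45 and 1.69 rad), for 0.2 s.
2. the roller lever is pressed to its click (0.14) and held (value of joint lever above 0.14 rad), for 0.3 s.
At the end, for the whole second after the job is handed in: Every punch present rests level (within 0.12 rad) across the rail (within 0.4 rad of square to it), its axis 4 to 11 mm above the rail's top (7 when it lies flush), at rest and let go; the lid is shut (under 0.06 rad) and the lever has sprung back (under 0.05 rad) (all of step 1 and value of joint lid below 0.06 rad and value of joint lever below 0.05 rad); the robot touches nothing.
It fails at once if the roller lever is pushed into its overtravel (past 0.225) (value of joint lever above 0.225 rad).
It fails at once if the coaster or jar is shifted by more than 5 cm (distance of any of coaster, wax_jar from where it was at the start of the episode above 0.05 m).
Of punch1, punch2, punch3, punch4, punch5, punch6 only 4 to 6 are there at a start; the rules pass over those that are not, and their reading is None.
At some moment in a run one of punch1, punch2, punch3, punch4, punch5, punch6 may be knocked a few centimetres aside while the robot is not near it.
Once in a run the grip may slacken for a moment while it holds something.
It also fails if it takes over 210 s, if anything falls off the work surface, if the arm or the gripper's body presses on something with over 40 N, if the wrist force passes 120 N, or if a joint passes its speed limit or range.

## Working session

There is one attempt and no reset: what is moved stays moved. The work goes in short steps, Python scripts to look and compute and a tool call to move; the robot and the scene stay as the last step left them, time stands still between calls to the robot, and variables do not carry over. Pictures are saved under pics/ and viewed, at most 17 in all, crops included, and the job is handed in when it is done.

Besides the shell and the picture viewer there is one more tool, called after "Call:" as name([rows], argument=value, ...), one row to a line, values as JSON. carry_out: Moves the arm, as the interface text tells. Its arguments: {"type":"object","properties":{"commands":{"type":"array"},"force":{"type":"number"}},"required":["commands"]}

```bash
ls; mkdir -p pics; cat > h.py <<'E'
import numpy as np, cv2
from scipy.spatial.transform import Rotation as R
from cell import robot
def cam(name, s=None):
    c=robot.calibration(name); K=np.array(c["K"])
    if "T_tool_cam" in c:
        s=s or robot.observe(); T=np.eye(4); T[:3,:3]=R.from_quat(s["ee_rot"]).as_matrix(); T[:3,3]=s["tool_pos"]
        T=T@np.array(c["T_tool_cam"]); return K,T[:3,:3],T[:3,3]
    r=np.array(c["rotation"]); r=r if r.shape==(3,3) else R.from_quat(r).as_matrix()
    return K,r,np.array(c["position"])
def px2w(name,uv,z,s=None):
    K,r,p=cam(name,s); d=r@np.linalg.solve(K,[uv[0],uv[1],1]); return p+d*(z-p[2])/d[2]
def w2px(name,P,s=None):
    K,r,p=cam(name,s); q=K@(r.T@(np.array(P)-p)); return q[:2]/q[2]
def shot(name,fn=None):
    s=robot.observe(); im=robot.read_camera(name)
    if fn: cv2.imwrite("pics/"+fn,cv2.cvtColor(im,cv2.COLOR_RGB2BGR))
    return im,s
E
python3 - <<'E'
from h import *
print(robot.observe(), robot.grasp_offset)
for n in ["scene","side","wrist"]:
    shot(n,n+"0.png"); print(n,robot.calibration(n))
for n in ["scene","side"]:
  for t in ["punch1","box","rail","coaster","wax_jar"]:
    print(n,t,[(np.round(d["bbox"]).tolist(),round(d["p"],2)) for d in robot.recognise(t,n)])
  for t in ["punch1","lid_tab","lid_hinge","rail_top","box"]:
    z={"punch1":7,"lid_tab":80,"lid_hinge":75.5,"rail_top":45,"box":0}[t]
    print(n,t,[(np.round(d["location"]).tolist(),round(d["p"],2),np.round(px2w(n,d["location"],z)[:2]).tolist()) for d in robot.pinpoint(t,n)])
E
python3 -c "
import cv2,numpy as np
a=[cv2.imread('pics/%s0.png'%n) for n in ('scene','side')]
cv2.imwrite('pics/wr.png',a[0])"
```

```text
pics
{'t': 0.0, 'q': array([ 0.01407023,  0.32183886, -0.07007043,  1.4516417 ,  0.02260391,
        1.37082094, -0.05687584]), 'qvel': array([-0.00063032,  0.00118898,  0.0004206 , -0.00042331, -0.00021296,
       -0.00066256,  0.00182935]), 'joint_efforts': array([-2.58547143e-04, -4.91284704e+01, -4.03903294e-01, -3.12526345e+01,
       -6.40594075e-02,  4.37659642e-02,  1.61017233e-04]), 'tool_pos': array([ 6.49451873e+02, -4.12062430e-02,  2.21467832e+02]), 'ee_rot': array([ 7.07081360e-01,  7.07131549e-01, -7.16099825e-04, -6.40954579e-04]), 'force': array([-0.31846036,  0.28342747,  1.0947988 ]), 'torque': array([ 0.02734822, -0.02730169, -0.03019221]), 'gripper_force': 0.0, 'finger_gap': 86.8552590507676} 18.700000000000003
scene {'K': array([[470.77226424,   0.        , 253.84521031],
       [  0.        , 470.77226424, 187.55042304],
       [  0.        ,   0.        ,   1.        ]]), 'position': array([1189.99077496,  746.36893617, 1270.59192476]), 'rotation': array([ 0.35198733,  0.86318646, -0.33152201, -0.14528319])}
side {'K': array([[390.48135556,   0.        , 258.9
[... 2334 characters left out ...]
e punch1 [([201.0, 249.0], 0.67, [468.0, 219.0]), ([220.0, 229.0], 0.66, [469.0, 127.0]), ([230.0, 287.0], 0.6, [326.0, 288.0]), ([276.0, 329.0], 0.59, [172.0, 336.0]), ([180.0, 267.0], 0.53, [477.0, 298.0]), ([235.0, 217.0], 0.51, [461.0, 62.0]), ([251.0, 203.0], 0.5, [454.0, -21.0]), ([251.0, 188.0], 0.46, [496.0, -88.0])]
side lid_tab [([284.0, 148.0], 0.87, [466.0, -258.0]), ([195.0, 188.0], 0.19, [587.0, 81.0])]
side lid_hinge [([222.0, 229.0], 0.74, [418.0, 183.0]), ([286.0, 126.0], 0.63, [536.0, -410.0]), ([192.0, 188.0], 0.52, [598.0, 80.0])]
side rail_top [([194.0, 185.0], 0.84, [636.0, 31.0])]
side box [([282.0, 153.0], 0.65, [515.0, -338.0]), ([192.0, 186.0], 0.31, [680.0, -6.0])]
```

View pics/scene0.png

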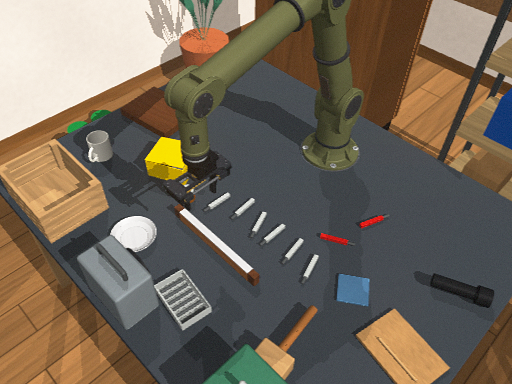

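View pics/side0.png

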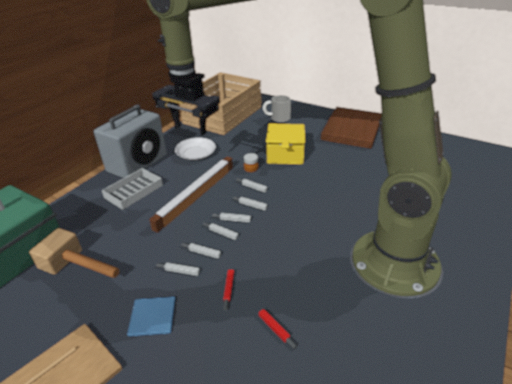

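Candidates for the punches: six white ones in a row, at scene px (218,202), (243,208), (259,223), (273,234), (292,250) and (311,268). The look-alikes are the two red ones at (336,239) and (373,221). I choose the white ones and will check them up close with the wrist camera.

Call:
carry_out([
  {"fingers":0.5,"linear":[10,-25,-18],"delta_rot":[0,0,0]},
  {"fingers":0.5,"linear":[10,-25,-18],"delta_rot":[0,0,0]},
  {"fingers":0.5,"linear":[10,-25,-18],"delta_rot":[0,0,0]},
  {"fingers":0.5,"linear":[10,-25,-18],"delta_rot":[0,0,0]},
  {"fingers":0.5,"linear":[10,-25,-18],"delta_rot":[0,0,0]},
  {"fingers":0.5,"linear":[10,-25,-18],"delta_rot":[0,0,0]},
  {"fingers":0.5,"linear":[0,0,0],"delta_rot":[0,0,0]},
  {"fingers":0.5,"linear":[0,0,0],"delta_rot":[0,0,0]},
], force=30)

```text
t: 1.82
tool_pos: [500.0, 60.7, 332.5]
ee_rot: [0.706, 0.708, 0.002, 0.002]
force: [-0.5, -0.3, 0.7]
finger_gap: 45.9
gripper_force: 0.0
```

```bash
cat >> h.py <<'E'
def punches(im,s,name="wrist",z=14,amin=60):
    """white shank blobs -> (origin xy, heading deg toward tip); top-face height z"""
    hsv=cv2.cvtColor(im,cv2.COLOR_RGB2HSV)
    m=((hsv[...,1]<40)&(hsv[...,2]>140)).astype(np.uint8)
    n,lab,st,c=cv2.connectedComponentsWithStats(m); out=[]
    for i in range(1,n):
        if st[i,4]<amin: continue
        ys,xs=np.nonzero(lab==i)
        P=np.array([px2w(name,(x,y),z,s)[:2] for x,y in zip(xs,ys)],np.float32)
        (cx,cy),(w,h),a=cv2.minAreaRect(P)
        a=np.radians(a if w>h else a+90); out.append((np.array([cx,cy]),np.degrees(a),max(w,h),min(w,h),c[i].round()))
    return out
E
python3 - <<'E'
from h import *
im,s=shot("wrist","w1.png"); print(s["tool_pos"],s["finger_gap"])
for o in punches(im,s): print(o[0].round(1),round(o[1],1),round(o[2]),round(o[3]),o[4])
for t in ["punch1"]:
    print([(np.round(d["location"]).tolist(),round(d["p"],2),np.round(px2w("wrist",d["location"],7,s)[:2]).tolist()) for d in robot.pinpoint(t,"wrist")])
print([(np.round(d["location"]).tolist(),round(d["p"],2),np.round(px2w("wrist",d["location"],45,s)[:2]).tolist()) for d in robot.pinpoint("rail_top","wrist")])
E
```

```text
[500.02218748  60.74910698 332.54563512] 45.91268067335865Traceback (most recent call last):
  File "<stdin>", line 3, in <module>
  File "h.py", line 27, in punches
    P=np.array([px2w(name,(x,y),z,s)[:2] for x,y in zip(xs,ys)],np.float32)
                ~~~~^^^^^^^^^^^^^^^^
  File "h.py", line 12, in px2w
    K,r,p=cam(name,s); d=r@np.linalg.solve(K,[uv[0],uv[1],1]); return p+d*(z-p[2])/d[2]
          ~~~^^^^^^^^
  File "h.py", line 5, in cam
    c=robot.calibration(name); K=np.array(c["K"])
ValueError: time passes only in moves, steps and waits
```

View pics/w1.png

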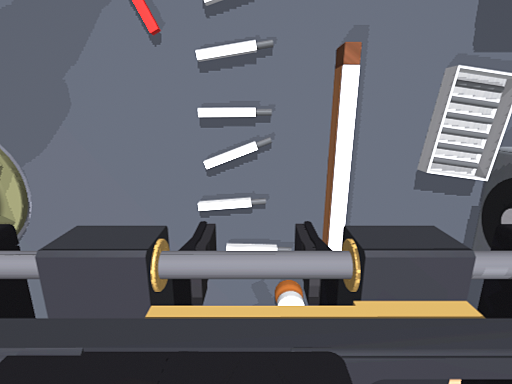

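The wrist view shows five white punches with dark tips pointing right (+x), with shanks at px (228,50), (227,112), (231,155), (225,204) and (252,247). A sixth is cut off at the top (228,2). The rail runs from (348,50) to (336,245), the jar is at (290,292), and a red look-alike is at (145,15).

```bash
sed -i 's/^def cam/_C={}\ndef cam/; s/c=robot.calibration(name);/c=_C.get(name) or _C.setdefault(name,robot.calibration(name));/' h.py
cat > l.py <<'E'
from h import *
def look(fn=None,amin=60,z=14):
    im,s=shot("wrist",fn); print(s["tool_pos"].round(1),round(s["t"],1))
    for o in punches(im,s,z=z,amin=amin):
        if o[2]<500: print(o[0].round(1),round(o[1],1),round(o[2]),round(o[3]),o[4])
    return im,s
E
python3 - <<'E'
from l import *
im,s=look("w2.png")
for z,uv in [(45,(349,66)),(45,(337,240))]: print(px2w("wrist",uv,z,s))
im,s=shot("scene")
for o in punches(im,s,"scene",14,30):
    if o[2]<500 and o[0][0]<720: print("scene",o[0].round(1),round(o[1],1),round(o[2]),round(o[3]),o[4])
E
```

```text
[500.3  59.8 331.1] 1.9
[468.7 223.4] 9.1 114 15 [228.  48.]
[642.7  50.6] 89.6 304 27 [344. 151.]
[844.7 113.5] 82.2 167 138 [468. 123.]
[467.8 133.3] 0.1 114 15 [229. 111.]
[471.3  70.5] 21.1 114 16 [233. 153.]
[460.5 -14.9] 4.7 114 18 [227. 203.]
[929.4 -39.1] 102.8 26 12 [508. 217.]
[494.5 -94.6] 0.0 89 13 [251. 247.]
[  80.4 -126.9] 0.0 71 39 [ 19. 264.]
[ 502.1 -127.6] 179.7 337 39 [255. 264.]
[ 476. -109.] 0.0 144 0 [241. 254.]
[ 923.4 -129.3] 0.0 73 41 [492. 265.]
[ 568.1 -197.6] 0.0 50 29 [291. 299.]
[630.97025736 193.84400251  45.        ]
[633.55023922 -68.32894754  45.        ]
scene [ -339.2 -1216.4] 55.6 231 25 [196.  10.]
scene [ -430.3 -1206.6] 43.2 117 25 [210.   4.]
scene [ -450.1 -1045.5] 30.5 384 202 [232.  12.]
scene [ -335.6 -1149.6] 49.4 233 5 [203.  15.]
scene [ -350.1 -1125. ] 49.2 111 27 [208.  15.]
scene [-1332.7    93. ] 15.2 347 56 [504.  35.]
scene [-967.1  195.9] 85.4 69 38 [491.  72.]
scene [-967.2  281.4] 12.3 48 37 [508.  80.]
scene [ 646.5 -634.4] 64.8 190 89 [ 99. 146.]
scene [ 545.2 -211.5] 70.8 55 46 [187. 190.]
scene [496.6 -95.7] 178.6 93 21 [219. 200.]
scene [450.8 -13.3] 5.5 94 21 [245. 206.]
scene [619.6  15.9] 89.6 339 26 [216. 241.]
scene [460.9  68.4] 21.0 90 17 [259. 221.]
scene [456.8 137.1] 0.6 90 19 [274. 232.]
scene [457.5 224.7] 8.9 90 17 [294. 248.]
scene [469.7 305.4] 18.3 90 15 [311. 266.]
```

Call:
carry_out([
  {"fingers":0.5,"linear":[0,0,0],"delta_rot":[0,0,6.9]},
  {"fingers":0.5,"linear":[0,0,0],"delta_rot":[0,0,6.9]},
  {"fingers":0.5,"linear":[0,0,0],"delta_rot":[0,0,6.9]},
  {"fingers":0.5,"linear":[0,0,0],"delta_rot":[0,0,6.9]},
  {"fingers":0.5,"linear":[0,0,0],"delta_rot":[0,0,6.9]},
  {"fingers":0.5,"linear":[0,0,0],"delta_rot":[0,0,6.9]},
  {"fingers":0.5,"linear":[0,0,0],"delta_rot":[0,0,6.9]},
  {"fingers":0.5,"linear":[0,0,0],"delta_rot":[0,0,6.9]},
])

```text
t: 2.63
tool_pos: [500.4, 59.1, 328.8]
ee_rot: [0.955, 0.296, -0.001, -0.0]
force: [1.0, -0.4, 0.8]
finger_gap: 43.7
gripper_force: 0.0
```

Call:
carry_out([
  {"fingers":0.5,"linear":[0,0,0],"delta_rot":[0,0,6.9]},
  {"fingers":0.5,"linear":[0,0,0],"delta_rot":[0,0,6.9]},
  {"fingers":0.5,"linear":[0,0,0],"delta_rot":[0,0,6.9]},
  {"fingers":0.5,"linear":[0,0,0],"delta_rot":[0,0,6.9]},
  {"fingers":0.5,"linear":[0,0,0],"delta_rot":[0,0,6.9]},
  {"fingers":0.5,"linear":[-20,-13,30],"delta_rot":[0,0,0]},
  {"fingers":0.5,"linear":[-20,-13,30],"delta_rot":[0,0,0]},
  {"fingers":0.5,"linear":[-20,-13,30],"delta_rot":[0,0,0]},
])

```text
t: 3.3
tool_pos: [439.6, 98.3, 238.2]
ee_rot: [1.0, 0.001, -0.001, -0.0]
force: [-0.4, 1.6, 0.1]
finger_gap: 43.7
gripper_force: 0.0
```

Call:
carry_out([
  {"fingers":0.55,"linear":[0,0,0],"delta_rot":[0,0,0]},
  {"fingers":0.55,"linear":[0,0,0],"delta_rot":[0,0,0]},
  {"fingers":0.55,"linear":[0,0,0],"delta_rot":[0,0,0]},
  {"fingers":0.55,"linear":[0,0,0],"delta_rot":[0,0,0]},
])

```text
t: 3.63
tool_pos: [441.8, 98.1, 241.8]
ee_rot: [1.0, 0.002, 0.001, -0.0]
force: [0.0, 0.3, 0.2]
finger_gap: 39.7
gripper_force: 0.0
```

```bash
cat >> l.py <<'E'
def go(x,y,z,hd,s=None):
    """print tool-frame shift (current axes) to TCP x,y,z and turn about tool z to heading hd"""
    s=s or robot.observe(); r=R.from_quat(s["ee_rot"]).as_matrix()
    h0=np.degrees(np.arctan2(r[1,0],r[0,0]))
    print("go",(r.T@(np.array([x,y,z])-s["tool_pos"])).round(1),"rotz",round(-(hd-h0),1),"tilt",(r[:,2]*100).round(1))
E
python3 - <<'E'
from l import *
im,s=look("w3.png"); print(s["finger_gap"])
go(461,133,100,0,s)
E
```

```text
[441.8  98.1 241.8] 3.6
[633.   27.1] 90.2 357 10 [329.   4.]
[ 563.9 -197. ] 12.9 49 28 [501.  70.]
[507.3 -98. ] 178.7 115 21 [410. 122.]
[481.2 303.7] 17.6 114 22 [ 98. 143.]
[469.3 221.8] 9.1 114 18 [161. 151.]
[468.7 132.9] 0.6 113 15 [229. 152.]
[471.9  69.9] 21.1 115 15 [278. 149.]
[461.6 -15.1] 5.0 115 17 [342. 158.]
[295.4  79.1] 90.3 209 29 [269. 268.]
39.70081463581948
go [ 19.  -34.7 141.9] rotz 0.2 tilt [   0.3    0.1 -100. ]
```

View pics/w3.png

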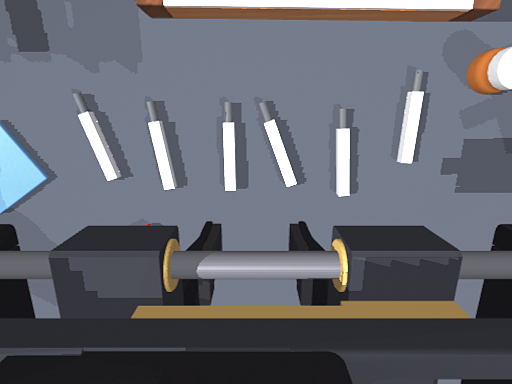

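The close view confirms the white shanks at px (98,143), (161,151), (229,152), (278,149), (342,158) and (410,122), all with tips toward the rail. The jar is at (490,70) and the coaster at (20,165). I start with the punch at (229,152).

Call:
carry_out([
  {"fingers":0.55,"linear":[7,-11.7,36],"delta_rot":[0,0,0]},
  {"fingers":0.55,"linear":[7,-11.7,36],"delta_rot":[0,0,0]},
  {"fingers":0.55,"linear":[6.5,-11.5,36],"delta_rot":[0,0,0]},
  {"fingers":0.55,"linear":[0,0,34],"delta_rot":[0,0,0]},
  {"fingers":0.55,"linear":[0,0,34],"delta_rot":[0,0,0]},
  {"fingers":0.55,"linear":[0,0,34],"delta_rot":[0,0,0]},
  {"fingers":0.55,"linear":[0,0,25],"delta_rot":[0,0,0]},
  {"fingers":0.55,"linear":[0,0,0],"delta_rot":[0,0,0]},
])

```text
t: 4.35
tool_pos: [459.8, 133.0, 2.8]
ee_rot: [1.0, 0.002, -0.002, 0.0]
force: [-0.0, -0.0, -0.2]
finger_gap: 39.2
gripper_force: 0.0
```

Call:
carry_out([
  {"fingers":0.55,"linear":[0,0,0],"delta_rot":[0,0,0]},
  {"fingers":0.55,"linear":[0,0,0],"delta_rot":[0,0,0]},
])

```text
t: 4.52
tool_pos: [461.9, 133.8, 7.2]
ee_rot: [1.0, 0.002, 0.001, -0.0]
force: [0.3, 0.4, 0.8]
finger_gap: 38.9
gripper_force: 0.0
```

```bash
python3 - <<'E'
from l import *
s=robot.observe(); print(s["tool_pos"],s["force"])
go(462,133,4,0.5,s)
E
```

```text
[461.88009794 133.81942229   7.20509572] [0.31780163 0.39621003 0.79018362]
go [0.1 0.8 3.2] rotz -0.2 tilt [   0.2    0.1 -100. ]
```

Call:
carry_out([
  {"fingers":0.55,"linear":[0,0,2],"delta_rot":[0,0,0]},
  {"fingers":0.55,"linear":[0,0,1.5],"delta_rot":[0,0,0]},
  {"fingers":1,"linear":[0,0,0],"delta_rot":[0,0,0]},
  {"fingers":1,"linear":[0,0,0],"delta_rot":[0,0,0]},
  {"fingers":1,"linear":[0,0,0],"delta_rot":[0,0,0]},
  {"fingers":1,"linear":[0,0,0],"delta_rot":[0,0,0]},
  {"fingers":1,"linear":[0,0,0],"delta_rot":[0,0,0]},
  {"fingers":1,"linear":[0,0,0],"delta_rot":[0,0,0]},
], force=30)

```text
t: 5.18
tool_pos: [460.2, 133.6, 2.2]
ee_rot: [1.0, 0.003, 0.0, 0.0]
force: [-0.5, -0.7, 2.0]
finger_gap: 13.8
gripper_force: 30.0
```

Call:
carry_out([
  {"fingers":1,"linear":[0,0,-10],"delta_rot":[0,0,0]},
  {"fingers":1,"linear":[0,0,-20],"delta_rot":[0,0,0]},
  {"fingers":1,"linear":[0,0,-30],"delta_rot":[0,0,0]},
  {"fingers":1,"linear":[0,0,-30],"delta_rot":[0,0,0]},
  {"fingers":1,"linear":[0,0,-10],"delta_rot":[0,0,0]},
  {"fingers":1,"linear":[0,0,0],"delta_rot":[0,0,0]},
])

```text
t: 5.68
tool_pos: [462.5, 134.4, 105.4]
ee_rot: [1.0, 0.003, 0.003, -0.001]
force: [0.5, -0.3, -1.2]
finger_gap: 13.5
gripper_force: 30.0
```

```bash
python3 - <<'E'
from l import *
im,s=look("w4.png"); print(s["finger_gap"],s["gripper_force"],s["force"])
go(631,58,100,0,s)
E
```

```text
[462.5 134.4 105.4] 5.7
[481.6 302.3] 17.8 114 23 [ 64. 181.]
[480.4 222.8] 9.2 93 19 [155. 185.]
[479.6  73.8] 21.1 98 16 [327. 181.]
[468.  135.2] 1.0 114 23 [254. 200.]
[509.8  -9.5] 4.6 18 7 [427. 143.]
[453.7 -14.3] 3.9 84 21 [425. 208.]
[393.4 123.9] 90.4 51 20 [267. 267.]
[367.1 134.2] 0.5 28 23 [255. 292.]
13.523824786004202 29.99971568584442 [ 0.48654427 -0.26710898 -1.17032126]
go [168.1  77.3   6.3] rotz 0.3 tilt [   0.7    0.2 -100. ]
```

View pics/w4.png

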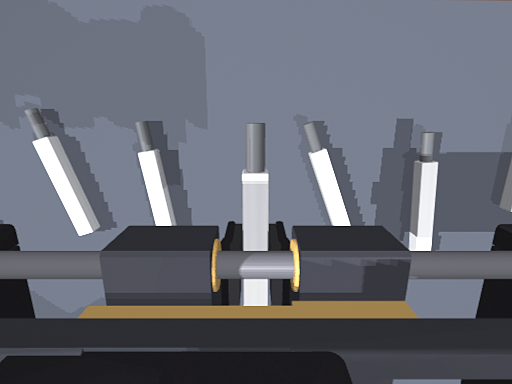

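The wrist view shows the punch held straight between the pads, with its shank front edge at about px (256,172) and its tip end at (256,123).

```bash
cat >> l.py <<'E'
def held(im,s,dz):
    """offset of the held punch's balance point ahead of the TCP along tool x; dz = axis above TCP"""
    b=im[:,250:262].astype(int).min(2).mean(1); 
    row=next(r for r in range(60,225) if b[r]>150 and b[r+2]>150)
    z=s["tool_pos"][2]+dz+7; P=px2w("wrist",(256,row),z,s); print("front row",row,"held offset",(P-s["tool_pos"])[:2].round(1),"-39")
E
python3 - <<'E'
from l import *
im=cv2.cvtColor(cv2.imread("pics/w4.png"),cv2.COLOR_BGR2RGB); s=robot.observe(); held(im,s,4)
print(px2w("wrist",(256,123),s["tool_pos"][2]+9,s)-s["tool_pos"])
im,s2=shot("scene"); 
for t in ["rail_top"]:
  for n in ["scene"]: print([(np.round(d["location"],1).tolist(),round(d["p"],2),np.round(px2w(n,d["location"],45)[:2],1).tolist()) for d in robot.pinpoint(t,n)])
E
```

```text
front row 173 held offset [41.1 -0.1] -39
[6.60476576e+01 5.98439380e-02 9.00000000e+00]
[([211.5, 237.8], 0.86, [637.6, 26.7])]
```

Call:
carry_out([
  {"fingers":1,"linear":[20,15,0],"delta_rot":[0,0,0]},
  {"fingers":1,"linear":[30,22,0],"delta_rot":[0,0,0]},
  {"fingers":1,"linear":[30,22,0],"delta_rot":[0,0,0]},
  {"fingers":1,"linear":[20,15,0],"delta_rot":[0,0,0]},
  {"fingers":1,"linear":[0,3,0],"delta_rot":[0,0,0]},
  {"fingers":1,"linear":[0,0,0],"delta_rot":[0,0,0]},
  {"fingers":1,"linear":[0,0,0],"delta_rot":[0,0,0]},
])

```text
t: 6.42
tool_pos: [558.6, 57.7, 100.0]
ee_rot: [1.0, 0.003, -0.002, -0.0]
force: [-0.7, 1.3, -1.8]
finger_gap: 13.7
gripper_force: 30.0
```

```bash
python3 - <<'E'
from l import *
im,s=shot("wrist","w5.png"); print(s["tool_pos"].round(1),s["finger_gap"])
hsv=cv2.cvtColor(im,cv2.COLOR_RGB2HSV)
m=(hsv[...,1]<40)&(hsv[...,2]>140)
for c in (120,160,200,320,360,400):
    r=np.nonzero(m[:225,c])[0]
    print(c, r[[0,-1]] if len(r) else None, [px2w("wrist",(c,q),45,s)[:2].round(1).tolist() for q in r[[0,-1]]+[-.5,.5]] if len(r) else None)
E
```

```text
[558.6  57.7 100. ] 13.716697997161528
120 [ 86 120] [[646.5, 150.7], [623.2, 153.3]]
160 [ 86 121] [[646.7, 123.4], [622.7, 125.2]]
200 [ 87 121] [[646.2, 96.1], [622.9, 97.1]]
320 [ 88 123] [[646.1, 14.1], [622.1, 12.5]]
360 [ 89 123] [[645.6, -13.3], [622.3, -15.6]]
400 [ 90 124] [[645.2, -40.7], [621.8, -43.9]]
```

View pics/w5.png

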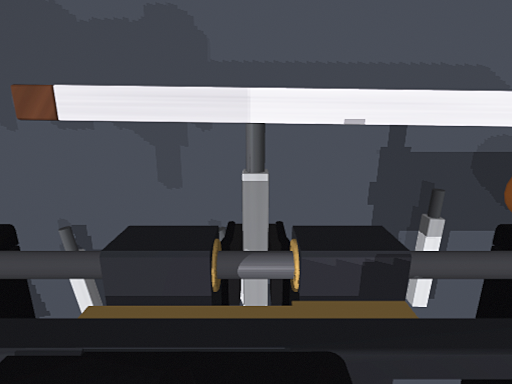

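Rail top's near and far edges are at rows 123 and 88 in the picture, which puts its centre line at x≈634.4 and square to y. The held punch is straight, so I set it at y≈58.

Call:
carry_out([
  {"fingers":1,"linear":[20,0,0],"delta_rot":[0,0,0]},
  {"fingers":1,"linear":[25,0,0],"delta_rot":[0,0,0]},
  {"fingers":1,"linear":[20,0,0],"delta_rot":[0,0,0]},
  {"fingers":1,"linear":[8,0,10],"delta_rot":[0,0,0]},
  {"fingers":1,"linear":[0,0,15],"delta_rot":[0,0,0]},
  {"fingers":1,"linear":[0,0,15],"delta_rot":[0,0,0]},
  {"fingers":1,"linear":[0,0,5],"delta_rot":[0,0,0]},
  {"fingers":1,"linear":[0,0,0],"delta_rot":[0,0,0]},
])

```text
t: 7.13
tool_pos: [630.6, 58.4, 54.5]
ee_rot: [1.0, 0.003, -0.003, 0.0]
force: [-0.2, 0.9, -2.1]
finger_gap: 13.6
gripper_force: 30.0
```

Call:
carry_out([
  {"fingers":1,"linear":[0,0,0],"delta_rot":[0,0,0]},
  {"fingers":1,"linear":[0,0,0],"delta_rot":[0,0,0]},
])

```text
t: 7.3
tool_pos: [633.8, 58.1, 58.0]
ee_rot: [1.0, 0.003, 0.001, -0.0]
force: [-0.1, -0.3, -1.4]
finger_gap: 14.0
gripper_force: 30.0
```

```bash
python3 - <<'E'
from l import *
im,s=shot("wrist"); print(s["tool_pos"].round(1),s["finger_gap"],s["force"]); held(im,s,4)
go(632.5,58,48,0,s)
E
```

```text
[633.8  58.1  58. ] 13.999294333261698 [-0.05540112 -0.2891261  -1.39286643]
front row 173 held offset [41.2 -0.1] -39
go [-1.3  0.1 10. ] rotz 0.3 tilt [   0.1    0.  -100. ]
```

Call:
carry_out([
  {"fingers":1,"linear":[-1,0,3],"delta_rot":[0,0,0]},
  {"fingers":1,"linear":[0,0,3],"delta_rot":[0,0,0]},
  {"fingers":1,"linear":[0,0,2],"delta_rot":[0,0,0]},
  {"fingers":1,"linear":[0,0,1],"delta_rot":[0,0,0]},
  {"fingers":1,"linear":[0,0,0],"delta_rot":[0,0,0]},
  {"fingers":1,"linear":[0,0,0],"delta_rot":[0,0,0]},
])

```text
t: 7.85
tool_pos: [632.5, 57.6, 48.0]
ee_rot: [1.0, 0.003, -0.0, 0.0]
force: [0.0, -0.7, -1.9]
finger_gap: 13.6
gripper_force: 30.0
```

Call:
carry_out([
  {"fingers":1,"linear":[0,0,0.8],"delta_rot":[0,0,0]},
  {"fingers":1,"linear":[0,0,0],"delta_rot":[0,0,0]},
  {"fingers":1,"linear":[0,0,0],"delta_rot":[0,0,0]},
])

```text
t: 8.1
tool_pos: [632.6, 57.6, 47.3]
ee_rot: [1.0, 0.003, 0.0, -0.0]
force: [-0.5, -0.4, -1.0]
finger_gap: 13.1
gripper_force: 30.0
```

Call:
carry_out([
  {"fingers":1,"linear":[0,0,0.8],"delta_rot":[0,0,0]},
  {"fingers":1,"linear":[0,0,0],"delta_rot":[0,0,0]},
  {"fingers":1,"linear":[0,0,0],"delta_rot":[0,0,0]},
])

```text
t: 8.35
tool_pos: [632.7, 57.6, 47.3]
ee_rot: [1.0, 0.003, 0.0, 0.0]
force: [-2.1, -0.1, 4.5]
finger_gap: 13.6
gripper_force: 30.0
```

Call:
carry_out([
  {"fingers":1,"linear":[0,0,-0.5],"delta_rot":[0,0,0]},
  {"fingers":0.8,"linear":[0,0,0],"delta_rot":[0,0,0]},
  {"fingers":0.6,"linear":[0,0,0],"delta_rot":[0,0,0]},
  {"fingers":0.6,"linear":[0,0,0],"delta_rot":[0,0,0]},
  {"fingers":0.6,"linear":[0,0,-5],"delta_rot":[0,0,0]},
  {"fingers":0.6,"linear":[0,0,-20],"delta_rot":[0,0,0]},
  {"fingers":0.6,"linear":[0,0,-25],"delta_rot":[0,0,0]},
  {"fingers":0.6,"linear":[0,0,-20],"delta_rot":[0,0,0]},
])

```text
t: 9.02
tool_pos: [632.8, 57.6, 118.4]
ee_rot: [1.0, 0.003, 0.0, -0.0]
force: [1.3, -0.3, 1.8]
finger_gap: 34.3
gripper_force: 0.0
```

```bash
python3 - <<'E'
from l import *
s=robot.observe(); print(s["tool_pos"],s["finger_gap"])
im=np.hstack([shot("scene")[0][150:330,150:400],shot("side")[0][130:310,120:320]]); cv2.imwrite("pics/c1.png",cv2.resize(im[...,::-1],None,fx=1.75,fy=1.75,interpolation=cv2.INTER_CUBIC))
go(440,100,240,0)
E
```

```text
[632.77380435  57.58650358 118.39177922] 34.28382961707842
go [-194.4  -43.1 -119.8] rotz 0.3 tilt [   0.8    0.1 -100. ]
```

View pics/c1.png

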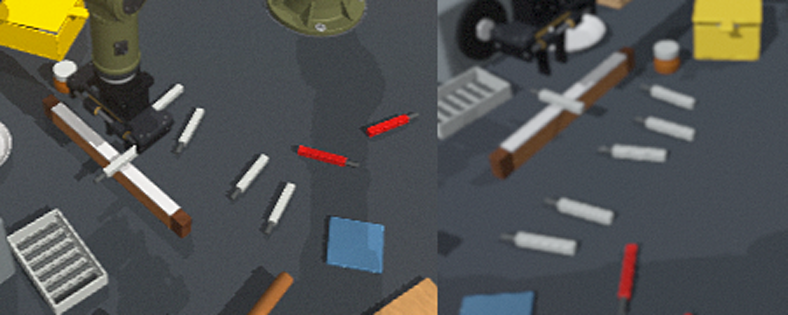

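The first punch lies level across the rail and the other five are undisturbed. Next is the punch at (463,221), heading 9°.

Call:
carry_out([
  {"fingers":0.55,"linear":[-15,-15,0],"delta_rot":[0,0,0]},
  {"fingers":0.55,"linear":[-28,-27,0],"delta_rot":[0,0,0]},
  {"fingers":0.55,"linear":[-28,-27,0],"delta_rot":[0,0,0]},
  {"fingers":0.55,"linear":[-28,-27,5],"delta_rot":[0,0,0]},
  {"fingers":0.55,"linear":[-28,-27,10],"delta_rot":[0,0,0]},
  {"fingers":0.55,"linear":[-26,-25,15],"delta_rot":[0,0,0]},
  {"fingers":0.55,"linear":[-15,-15,15],"delta_rot":[0,0,-5]},
  {"fingers":0.55,"linear":[0,0,0],"delta_rot":[0,0,-4]},
])

```text
t: 9.78
tool_pos: [457.0, 223.3, 68.7]
ee_rot: [0.996, 0.087, -0.003, 0.0]
force: [-1.8, -0.0, -0.6]
finger_gap: 38.9
gripper_force: 0.0
```

Call:
carry_out([
  {"fingers":0.55,"linear":[0,0,0],"delta_rot":[0,0,0]},
  {"fingers":0.55,"linear":[0,0,0],"delta_rot":[0,0,0]},
])

```text
t: 9.95
tool_pos: [463.9, 219.4, 71.8]
ee_rot: [0.997, 0.08, 0.0, 0.0]
force: [-0.7, 0.2, -0.1]
finger_gap: 39.4
gripper_force: 0.0
```

```bash
cat >> l.py <<'E'
def shanks():
    im,s=shot("scene")
    for o in punches(im,s,"scene",14,30):
        if 70<o[2]<130 and 380<o[0][0]<600 and -250<o[0][1]<450:
            a=(o[1]+90)%180-90; d=np.array([np.cos(np.radians(a)),np.sin(np.radians(a))]); print("sc",(o[0]+6*d+[0,-4]).round(1),round(a,1),round(o[2]),round(o[3]))
E
python3 - <<'E'
from l import *
shanks(); look("w6.png"); go(464.5,221,3,9.1)
E
```

```text
sc [ 501.6 -100. ] -1.4 90 21
sc [454.3 -19.4] 0.7 89 19
sc [467.8  65.3] 20.4 88 13
sc [472.8 223. ] 8.9 78 17
sc [475.2 303.8] 18.3 90 14
[464.5 219.   72.1] 10.0
[486.8 306.4] 17.7 103 19 [145. 172.]
[477.5 224.8] 9.4 99 14 [250. 196.]
[490.9  78.7] 31.6 76 20 [441. 203.]
[416.2 201.9] 99.2 119 19 [268. 267.]
[445.4  21.6] 99.2 38 19 [490. 267.]
[379.  205.5] 99.2 73 0 [255. 305.]
go [-0.  -2.1 69.3] rotz 0.0 tilt [   0.1    0.  -100. ]
```

Call:
carry_out([
  {"fingers":0.55,"linear":[0,-1,20],"delta_rot":[0,0,0]},
  {"fingers":0.55,"linear":[0,-1,25],"delta_rot":[0,0,0]},
  {"fingers":0.55,"linear":[0,0,15],"delta_rot":[0,0,0]},
  {"fingers":0.55,"linear":[0,0,6],"delta_rot":[0,0,0]},
  {"fingers":0.55,"linear":[0,0,3],"delta_rot":[0,0,0]},
  {"fingers":0.55,"linear":[0,0,0],"delta_rot":[0,0,0]},
  {"fingers":1,"linear":[0,0,0],"delta_rot":[0,0,0]},
  {"fingers":1,"linear":[0,0,0],"delta_rot":[0,0,0]},
])

```text
t: 10.72
tool_pos: [464.5, 222.0, 4.1]
ee_rot: [0.997, 0.081, 0.001, -0.0]
force: [0.7, 0.1, 0.6]
finger_gap: 32.2
gripper_force: 0.0
```

Call:
carry_out([
  {"fingers":1,"linear":[0,0,0],"delta_rot":[0,0,0]},
  {"fingers":1,"linear":[0,0,0],"delta_rot":[0,0,0]},
  {"fingers":1,"linear":[0,0,0],"delta_rot":[0,0,0]},
  {"fingers":1,"linear":[0,0,0],"delta_rot":[0,0,0]},
])

```text
t: 11.05
tool_pos: [463.7, 221.8, 3.5]
ee_rot: [0.997, 0.081, 0.0, -0.0]
force: [0.5, 0.0, 2.6]
finger_gap: 13.7
gripper_force: 30.0
```

Call:
carry_out([
  {"fingers":1,"linear":[0,0,-10],"delta_rot":[0,0,0]},
  {"fingers":1,"linear":[0,0,-20],"delta_rot":[0,0,0]},
  {"fingers":1,"linear":[0,0,-30],"delta_rot":[0,0,5]},
  {"fingers":1,"linear":[0,0,-30],"delta_rot":[0,0,4.2]},
  {"fingers":1,"linear":[0,0,-10],"delta_rot":[0,0,0]},
  {"fingers":1,"linear":[0,0,0],"delta_rot":[0,0,0]},
  {"fingers":1,"linear":[0,0,0],"delta_rot":[0,0,0]},
])

```text
t: 11.63
tool_pos: [463.2, 221.5, 102.8]
ee_rot: [1.0, 0.002, 0.0, 0.0]
force: [-0.9, -0.4, -2.4]
finger_gap: 13.8
gripper_force: 30.0
```

```bash
python3 - <<'E'
from l import *
im,s=shot("wrist"); print(s["tool_pos"].round(1),s["finger_gap"],s["force"]); held(im,s,4)
go(634.6-2,114,60,0,s)
E
```

```text
[463.2 221.5 102.8] 13.800741328854444 [-0.925506   -0.43893829 -2.36054288]
front row 177 held offset [39.1 -0.2] -39
go [169.1 108.   42.9] rotz 0.2 tilt [   0.   -0. -100.]
```

Call:
carry_out([
  {"fingers":1,"linear":[20,13,0],"delta_rot":[0,0,0]},
  {"fingers":1,"linear":[33,21,0],"delta_rot":[0,0,0]},
  {"fingers":1,"linear":[33,21,0],"delta_rot":[0,0,0]},
  {"fingers":1,"linear":[33,21,0],"delta_rot":[0,0,0]},
  {"fingers":1,"linear":[33,20,0],"delta_rot":[0,0,0]},
  {"fingers":1,"linear":[18,11,0],"delta_rot":[0,0,0]},
  {"fingers":1,"linear":[1.5,0.5,5],"delta_rot":[0,0,0]},
  {"fingers":1,"linear":[0,0,15],"delta_rot":[0,0,0]},
])

```text
t: 12.35
tool_pos: [636.4, 112.7, 81.8]
ee_rot: [1.0, -0.0, 0.0, 0.0]
force: [-0.2, 1.2, -2.4]
finger_gap: 13.4
gripper_force: 30.0
```

Call:
carry_out([
  {"fingers":1,"linear":[0,0,15],"delta_rot":[0,0,0]},
  {"fingers":1,"linear":[0,0,10],"delta_rot":[0,0,0]},
  {"fingers":1,"linear":[0,0,5],"delta_rot":[0,0,0]},
  {"fingers":1,"linear":[0,0,0],"delta_rot":[0,0,0]},
  {"fingers":1,"linear":[0,0,0],"delta_rot":[0,0,0]},
  {"fingers":1,"linear":[0,0,0],"delta_rot":[0,0,0]},
])

```text
t: 12.85
tool_pos: [635.5, 114.8, 53.7]
ee_rot: [1.0, 0.001, 0.001, -0.0]
force: [-0.6, -0.2, -1.4]
finger_gap: 13.8
gripper_force: 30.0
```

```bash
python3 - <<'E'
from l import *
im,s=shot("wrist"); print(s["tool_pos"].round(1),s["finger_gap"],s["force"]); held(im,s,4)
go(634.5,114,49,0,s)
E
```

```text
[635.5 114.8  53.7] 13.783978647679472 [-0.61720282 -0.22676061 -1.42101692]
front row 177 held offset [39.1 -0.2] -39
go [-1.   0.8  4.7] rotz 0.1 tilt [   0.1    0.  -100. ]
```

Creep down to contact, release and retreat.

Call:
carry_out([
  {"fingers":1,"linear":[-1,0,2],"delta_rot":[0,0,0]},
  {"fingers":1,"linear":[0,0,1.5],"delta_rot":[0,0,0]},
  {"fingers":1,"linear":[0,0,0.7],"delta_rot":[0,0,0]},
  {"fingers":1,"linear":[0,0,0],"delta_rot":[0,0,0]},
  {"fingers":1,"linear":[0,0,0],"delta_rot":[0,0,0]},
])

```text
t: 13.32
tool_pos: [634.0, 114.5, 48.8]
ee_rot: [1.0, 0.001, 0.0, 0.0]
force: [-0.2, 0.0, -1.2]
finger_gap: 13.5
gripper_force: 30.0
```

Call:
carry_out([
  {"fingers":1,"linear":[0,0,0.7],"delta_rot":[0,0,0]},
  {"fingers":1,"linear":[0,0,0],"delta_rot":[0,0,0]},
  {"fingers":1,"linear":[0,0,0],"delta_rot":[0,0,0]},
])

```text
t: 13.57
tool_pos: [634.2, 114.5, 48.5]
ee_rot: [1.0, 0.001, 0.0, 0.0]
force: [-0.9, -0.9, 2.2]
finger_gap: 13.4
gripper_force: 30.0
```

Call:
carry_out([
  {"fingers":0.8,"linear":[0,0,0],"delta_rot":[0,0,0]},
  {"fingers":0.6,"linear":[0,0,0],"delta_rot":[0,0,0]},
  {"fingers":0.6,"linear":[0,0,0],"delta_rot":[0,0,0]},
  {"fingers":0.6,"linear":[0,0,-5],"delta_rot":[0,0,0]},
  {"fingers":0.6,"linear":[0,0,-20],"delta_rot":[0,0,0]},
  {"fingers":0.6,"linear":[0,0,-25],"delta_rot":[0,0,0]},
  {"fingers":0.6,"linear":[0,0,-20],"delta_rot":[0,0,0]},
  {"fingers":0.55,"linear":[-12,-14,0],"delta_rot":[0,0,0]},
])

```text
t: 14.23
tool_pos: [627.3, 125.0, 123.6]
ee_rot: [1.0, -0.002, 0.005, 0.0]
force: [0.7, -0.8, 0.5]
finger_gap: 36.8
gripper_force: 0.0
```

Call:
carry_out([
  {"fingers":0.55,"linear":[-26,-30,0],"delta_rot":[0,0,0]},
  {"fingers":0.55,"linear":[-26,-30,0],"delta_rot":[0,0,0]},
  {"fingers":0.55,"linear":[-26,-30,0],"delta_rot":[0,0,0]},
  {"fingers":0.55,"linear":[-26,-30,5],"delta_rot":[0,0,0]},
  {"fingers":0.55,"linear":[-26,-30,10],"delta_rot":[0,0,0]},
  {"fingers":0.55,"linear":[-17,-24,15],"delta_rot":[0,0,-6]},
  {"fingers":0.55,"linear":[0,0,15],"delta_rot":[0,0,-6]},
  {"fingers":0.55,"linear":[0,0,0],"delta_rot":[0,0,-5.5]},
])

```text
t: 14.9
tool_pos: [471.1, 303.8, 70.8]
ee_rot: [0.987, 0.158, -0.002, 0.0]
force: [-0.0, -2.7, -1.2]
finger_gap: 39.1
gripper_force: 0.0
```

Call:
carry_out([
  {"fingers":0.55,"linear":[0,0,0],"delta_rot":[0,0,0]},
  {"fingers":0.55,"linear":[0,0,0],"delta_rot":[0,0,0]},
])

```text
t: 15.07
tool_pos: [475.1, 302.2, 73.5]
ee_rot: [0.988, 0.152, 0.0, -0.0]
force: [0.2, -0.9, 0.4]
finger_gap: 38.8
gripper_force: 0.0
```

```bash
python3 - <<'E'
from l import *
shanks(); look("w7.png"); go(475,302,3.5,17.7)
E
```

```text
sc [ 501.6 -100. ] -1.4 90 21
sc [454.  -16.8] 5.1 88 20
sc [465.9  66. ] 21.0 88 15
sc [475.4 303.3] 18.3 90 15
[475.5 302.1  73.7] 15.1
[639.1 178.4] 30.1 17 9 [507.  40.]
[487.6 309.5] 17.7 100 14 [251. 195.]
[429.8 280. ] 107.5 124 19 [266. 266.]
[379.7 457.3] 107.5 15 6 [ 40. 259.]
[485.6 102.9] 107.5 37 17 [491. 266.]
go [-0.7 -0.2 70.3] rotz -0.3 tilt [   0.1    0.1 -100. ]
```

Call:
carry_out([
  {"fingers":0.55,"linear":[0,-1.5,20],"delta_rot":[0,0,0]},
  {"fingers":0.55,"linear":[0,-1,25],"delta_rot":[0,0,0]},
  {"fingers":0.55,"linear":[0,0,15],"delta_rot":[0,0,0]},
  {"fingers":0.55,"linear":[0,0,7],"delta_rot":[0,0,0]},
  {"fingers":0.55,"linear":[0,0,3],"delta_rot":[0,0,0]},
  {"fingers":0.55,"linear":[0,0,0],"delta_rot":[0,0,0]},
  {"fingers":1,"linear":[0,0,0],"delta_rot":[0,0,0]},
  {"fingers":1,"linear":[0,0,0],"delta_rot":[0,0,0]},
])

```text
t: 15.83
tool_pos: [475.0, 305.1, 4.4]
ee_rot: [0.988, 0.153, 0.001, -0.0]
force: [0.0, 0.5, 0.6]
finger_gap: 32.4
gripper_force: 0.0
```

Call:
carry_out([
  {"fingers":1,"linear":[0,0,0],"delta_rot":[0,0,0]},
  {"fingers":1,"linear":[0,0,0],"delta_rot":[0,0,0]},
  {"fingers":1,"linear":[0,0,0],"delta_rot":[0,0,0]},
  {"fingers":1,"linear":[0,0,0],"delta_rot":[0,0,0]},
])

```text
t: 16.17
tool_pos: [474.3, 304.7, 3.6]
ee_rot: [0.988, 0.153, 0.0, -0.0]
force: [-0.3, -0.7, 1.3]
finger_gap: 13.8
gripper_force: 30.0
```

Call:
carry_out([
  {"fingers":1,"linear":[0,0,-10],"delta_rot":[0,0,0]},
  {"fingers":1,"linear":[0,0,-20],"delta_rot":[0,0,3]},
  {"fingers":1,"linear":[0,0,-30],"delta_rot":[0,0,5]},
  {"fingers":1,"linear":[0,0,-30],"delta_rot":[0,0,5]},
  {"fingers":1,"linear":[0,0,-10],"delta_rot":[0,0,4.5]},
  {"fingers":1,"linear":[0,0,0],"delta_rot":[0,0,0]},
  {"fingers":1,"linear":[0,0,0],"delta_rot":[0,0,0]},
])

```text
t: 16.75
tool_pos: [474.0, 304.6, 103.6]
ee_rot: [1.0, 0.002, 0.001, -0.0]
force: [-0.0, -0.3, -0.7]
finger_gap: 13.7
gripper_force: 30.0
```

```bash
python3 - <<'E'
from l import *
im,s=shot("wrist"); print(s["tool_pos"].round(1),s["finger_gap"],s["force"]); held(im,s,4)
go(634.7,170,60,0,s)
E
```

```text
[474.  304.6 103.6] 13.684745237816948 [-0.04477209 -0.27069413 -0.71155641]
front row 175 held offset [40.1 -0.2] -39
go [160.1 135.3  43.7] rotz 0.2 tilt [   0.1    0.  -100. ]
```

Call:
carry_out([
  {"fingers":1,"linear":[18,15,0],"delta_rot":[0,0,0]},
  {"fingers":1,"linear":[30,25,0],"delta_rot":[0,0,0]},
  {"fingers":1,"linear":[30,26,0],"delta_rot":[0,0,0]},
  {"fingers":1,"linear":[30,26,0],"delta_rot":[0,0,0]},
  {"fingers":1,"linear":[30,25,0],"delta_rot":[0,0,0]},
  {"fingers":1,"linear":[18,15,0],"delta_rot":[0,0,0]},
  {"fingers":1,"linear":[3,3,5],"delta_rot":[0,0,0]},
  {"fingers":1,"linear":[0,0,15],"delta_rot":[0,0,0]},
])

```text
t: 17.47
tool_pos: [635.3, 166.9, 82.5]
ee_rot: [1.0, -0.001, 0.001, 0.0]
force: [0.8, 1.4, -0.7]
finger_gap: 13.2
gripper_force: 30.0
```

Call:
carry_out([
  {"fingers":1,"linear":[0,0,15],"delta_rot":[0,0,0]},
  {"fingers":1,"linear":[0,0,10],"delta_rot":[0,0,0]},
  {"fingers":1,"linear":[0,0,5],"delta_rot":[0,0,0]},
  {"fingers":1,"linear":[0,0,2],"delta_rot":[0,0,0]},
  {"fingers":1,"linear":[0,0,0],"delta_rot":[0,0,0]},
  {"fingers":1,"linear":[0,0,0],"delta_rot":[0,0,0]},
  {"fingers":1,"linear":[0,0,0],"delta_rot":[0,0,0]},
])

```text
t: 18.05
tool_pos: [633.8, 170.2, 52.1]
ee_rot: [1.0, 0.001, 0.001, -0.0]
force: [-0.1, 0.5, -0.9]
finger_gap: 13.4
gripper_force: 30.0
```

```bash
python3 - <<'E'
from l import *
im,s=shot("wrist"); print(s["tool_pos"].round(1),s["finger_gap"],s["force"]); held(im,s,4)
go(633.7,170,49,0,s)
E
```

```text
[633.8 170.2  52.1] 13.405120627915847 [-0.08968478  0.51186836 -0.93965535]
front row 175 held offset [40.1 -0.2] -39
go [-0.1  0.2  3.1] rotz 0.1 tilt [   0.2    0.  -100. ]
```

Call:
carry_out([
  {"fingers":1,"linear":[0,0,2],"delta_rot":[0,0,0]},
  {"fingers":1,"linear":[0,0,1],"delta_rot":[0,0,0]},
  {"fingers":1,"linear":[0,0,0.9],"delta_rot":[0,0,0]},
  {"fingers":1,"linear":[0,0,0],"delta_rot":[0,0,0]},
  {"fingers":1,"linear":[0,0,0],"delta_rot":[0,0,0]},
])

```text
t: 18.52
tool_pos: [633.6, 169.9, 48.6]
ee_rot: [1.0, 0.001, 0.001, -0.0]
force: [-1.8, 0.6, 5.1]
finger_gap: 13.9
gripper_force: 30.0
```

Call:
carry_out([
  {"fingers":0.8,"linear":[0,0,0],"delta_rot":[0,0,0]},
  {"fingers":0.6,"linear":[0,0,0],"delta_rot":[0,0,0]},
  {"fingers":0.6,"linear":[0,0,0],"delta_rot":[0,0,0]},
  {"fingers":0.6,"linear":[0,0,-5],"delta_rot":[0,0,0]},
  {"fingers":0.6,"linear":[0,0,-20],"delta_rot":[0,0,0]},
  {"fingers":0.6,"linear":[0,0,-25],"delta_rot":[0,0,0]},
  {"fingers":0.6,"linear":[0,0,-20],"delta_rot":[0,0,0]},
  {"fingers":0.55,"linear":[-12,8,0],"delta_rot":[0,0,0]},
])

```text
t: 19.18
tool_pos: [625.4, 164.5, 122.7]
ee_rot: [1.0, 0.002, 0.005, -0.002]
force: [0.6, 0.6, 1.4]
finger_gap: 36.1
gripper_force: 0.0
```

Call:
carry_out([
  {"fingers":0.55,"linear":[-32,19,0],"delta_rot":[0,0,0]},
  {"fingers":0.55,"linear":[-32,19,0],"delta_rot":[0,0,0]},
  {"fingers":0.55,"linear":[-32,19,0],"delta_rot":[0,0,0]},
  {"fingers":0.55,"linear":[-32,19,5],"delta_rot":[0,0,0]},
  {"fingers":0.55,"linear":[-27,18.5,10],"delta_rot":[0,0,-4]},
  {"fingers":0.55,"linear":[0,0,15],"delta_rot":[0,0,-6]},
  {"fingers":0.55,"linear":[0,0,15],"delta_rot":[0,0,-6]},
  {"fingers":0.55,"linear":[0,0,0],"delta_rot":[0,0,-5]},
])

```text
t: 19.85
tool_pos: [464.1, 66.2, 70.2]
ee_rot: [0.983, 0.185, -0.002, 0.0]
force: [-1.0, -0.3, 0.3]
finger_gap: 39.3
gripper_force: 0.0
```

Call:
carry_out([
  {"fingers":0.55,"linear":[0,0,0],"delta_rot":[0,0,0]},
  {"fingers":0.55,"linear":[0,0,0],"delta_rot":[0,0,0]},
])

```text
t: 20.02
tool_pos: [466.7, 67.1, 72.6]
ee_rot: [0.983, 0.182, 0.0, 0.0]
force: [0.8, 0.5, 0.5]
finger_gap: 39.3
gripper_force: 0.0
```

```bash
python3 - <<'E'
from l import *
shanks(); look("w8.png"); go(466,68,3.5,21)
im=shot("side")[0][130:310,120:320]; cv2.imwrite("pics/c2.png",cv2.resize(im[...,::-1],None,fx=2,fy=2))
E
```

```text
sc [501.6 -99.9] -1.4 90 21
sc [467.8  67.1] 21.0 87 17
[467.   67.2  72.8] 20.1
[595.7 119.1] 111.0 18 6 [253.   4.]
[610.6  50.2] 0.3 37 20 [357.  25.]
[646.  -12.6] 89.9 82 25 [475.  16.]
[479.5  72.6] 21.3 99 14 [255. 194.]
[528.6 -96.3] 178.5 72 25 [478. 214.]
[510.4 -70.3] 179.6 24 8 [440. 218.]
[359.1 220.5] 111.1 28 11 [ 33. 259.]
[423.4  42. ] 111.1 122 19 [266. 265.]
[ 489.  -127.3] 112.6 42 19 [489. 265.]
go [-0.8 -1.1 69.3] rotz -0.0 tilt [   0.1    0.  -100. ]
```

View pics/c2.png

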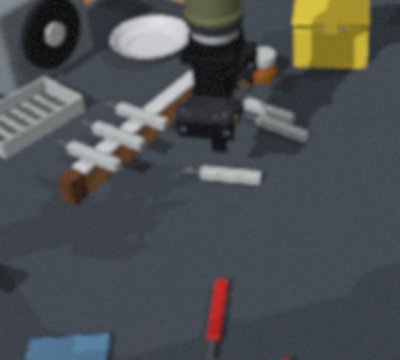

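Three punches are on the rail, at crop px (93,155), (117,135) and (140,115). Punch D has been knocked toward E and now lies at about (280,122). I continue with C, which hasn't moved.

Call:
carry_out([
  {"fingers":0.55,"linear":[-0.8,0,20],"delta_rot":[0,0,0]},
  {"fingers":0.55,"linear":[0,0,25],"delta_rot":[0,0,0]},
  {"fingers":0.55,"linear":[0,0,15],"delta_rot":[0,0,0]},
  {"fingers":0.55,"linear":[0,0,6],"delta_rot":[0,0,0]},
  {"fingers":0.55,"linear":[0,0,3],"delta_rot":[0,0,0]},
  {"fingers":0.55,"linear":[0,0,0],"delta_rot":[0,0,0]},
  {"fingers":1,"linear":[0,0,0],"delta_rot":[0,0,0]},
  {"fingers":1,"linear":[0,0,0],"delta_rot":[0,0,0]},
])

```text
t: 20.83
tool_pos: [466.7, 66.9, 4.3]
ee_rot: [0.983, 0.183, 0.001, 0.0]
force: [-0.4, 0.1, 0.6]
finger_gap: 32.2
gripper_force: 0.0
```

Call:
carry_out([
  {"fingers":1,"linear":[0,0,0],"delta_rot":[0,0,0]},
  {"fingers":1,"linear":[0,0,0],"delta_rot":[0,0,0]},
  {"fingers":1,"linear":[0,0,0],"delta_rot":[0,0,0]},
  {"fingers":1,"linear":[0,0,0],"delta_rot":[0,0,0]},
])

```text
t: 21.17
tool_pos: [466.0, 66.8, 3.7]
ee_rot: [0.983, 0.183, 0.0, 0.0]
force: [-0.2, 0.6, 3.3]
finger_gap: 13.8
gripper_force: 30.0
```

Call:
carry_out([
  {"fingers":1,"linear":[0,0,-10],"delta_rot":[0,0,0]},
  {"fingers":1,"linear":[0,0,-20],"delta_rot":[0,0,5]},
  {"fingers":1,"linear":[0,0,-30],"delta_rot":[0,0,6]},
  {"fingers":1,"linear":[0,0,-30],"delta_rot":[0,0,6]},
  {"fingers":1,"linear":[0,0,-10],"delta_rot":[0,0,4]},
  {"fingers":1,"linear":[0,0,0],"delta_rot":[0,0,0]},
  {"fingers":1,"linear":[0,0,0],"delta_rot":[0,0,0]},
])

```text
t: 21.75
tool_pos: [465.6, 66.8, 103.6]
ee_rot: [1.0, 0.002, 0.0, -0.0]
force: [-0.7, 0.8, -3.6]
finger_gap: 13.5
gripper_force: 30.0
```

```bash
python3 - <<'E'
from l import *
im,s=shot("wrist"); print(s["tool_pos"].round(1),s["finger_gap"],s["force"]); held(im,s,4)
go(634.1,2,60,0,s)
E
```

```text
[465.6  66.8 103.6] 13.538896175250553 [-0.6831068   0.77549137 -3.59964104]
front row 175 held offset [40.1 -0.2] -39
go [168.2  65.4  43.8] rotz 0.2 tilt [   0.1    0.  -100. ]
```

Call:
carry_out([
  {"fingers":1,"linear":[18,7,0],"delta_rot":[0,0,0]},
  {"fingers":1,"linear":[32,13,0],"delta_rot":[0,0,0]},
  {"fingers":1,"linear":[32,13,0],"delta_rot":[0,0,0]},
  {"fingers":1,"linear":[32,12,0],"delta_rot":[0,0,0]},
  {"fingers":1,"linear":[32,12,0],"delta_rot":[0,0,0]},
  {"fingers":1,"linear":[18,6,0],"delta_rot":[0,0,0]},
  {"fingers":1,"linear":[3.5,1.5,5],"delta_rot":[0,0,0]},
  {"fingers":1,"linear":[0,0,15],"delta_rot":[0,0,0]},
])

```text
t: 22.47
tool_pos: [634.6, 1.7, 82.5]
ee_rot: [1.0, 0.001, 0.0, 0.0]
force: [0.0, -0.4, -1.9]
finger_gap: 13.8
gripper_force: 30.0
```

Call:
carry_out([
  {"fingers":1,"linear":[0,0,15],"delta_rot":[0,0,0]},
  {"fingers":1,"linear":[0,0,10],"delta_rot":[0,0,0]},
  {"fingers":1,"linear":[0,0,5],"delta_rot":[0,0,0]},
  {"fingers":1,"linear":[0,0,2],"delta_rot":[0,0,0]},
  {"fingers":1,"linear":[0,0,0],"delta_rot":[0,0,0]},
  {"fingers":1,"linear":[0,0,0],"delta_rot":[0,0,0]},
  {"fingers":1,"linear":[0,0,0],"delta_rot":[0,0,0]},
])

```text
t: 23.05
tool_pos: [633.9, 2.6, 52.2]
ee_rot: [1.0, 0.001, 0.001, -0.0]
force: [0.7, 0.4, -1.6]
finger_gap: 13.4
gripper_force: 30.0
```

```bash
python3 - <<'E'
from l import *
im,s=shot("wrist"); print(s["tool_pos"].round(1),s["finger_gap"],s["force"]); held(im,s,4)
go(633.1,2,48.6,0,s)
E
```

```text
[633.9   2.6  52.2] 13.354853449060714 [ 0.66497128  0.41103573 -1.5600625 ]
front row 176 held offset [39.6 -0.2] -39
go [-0.8  0.6  3.6] rotz 0.1 tilt [   0.2    0.  -100. ]
```

Call:
carry_out([
  {"fingers":1,"linear":[-0.4,0,2],"delta_rot":[0,0,0]},
  {"fingers":1,"linear":[0,0,1],"delta_rot":[0,0,0]},
  {"fingers":1,"linear":[0,0,0.9],"delta_rot":[0,0,0]},
  {"fingers":1,"linear":[0,0,0],"delta_rot":[0,0,0]},
  {"fingers":1,"linear":[0,0,0],"delta_rot":[0,0,0]},
])

```text
t: 23.52
tool_pos: [633.1, 2.5, 48.7]
ee_rot: [1.0, 0.001, 0.0, 0.0]
force: [-2.2, 0.8, 4.6]
finger_gap: 14.0
gripper_force: 30.0
```

Call:
carry_out([
  {"fingers":0.8,"linear":[0,0,0],"delta_rot":[0,0,0]},
  {"fingers":0.6,"linear":[0,0,0],"delta_rot":[0,0,0]},
  {"fingers":0.6,"linear":[0,0,0],"delta_rot":[0,0,0]},
  {"fingers":0.6,"linear":[0,0,-5],"delta_rot":[0,0,0]},
  {"fingers":0.6,"linear":[0,0,-20],"delta_rot":[0,0,0]},
  {"fingers":0.6,"linear":[0,0,-25],"delta_rot":[0,0,0]},
  {"fingers":0.6,"linear":[0,0,-20],"delta_rot":[0,0,0]},
  {"fingers":0.6,"linear":[-12,5,0],"delta_rot":[0,0,0]},
])

```text
t: 24.18
tool_pos: [625.5, -0.9, 122.7]
ee_rot: [1.0, 0.002, 0.005, -0.001]
force: [-0.1, -0.1, 0.3]
finger_gap: 34.9
gripper_force: 0.0
```

Call:
carry_out([
  {"fingers":0.6,"linear":[-35,12,-10],"delta_rot":[0,0,0]},
  {"fingers":0.6,"linear":[-35,12,-10],"delta_rot":[0,0,0]},
  {"fingers":0.6,"linear":[-35,12,-10],"delta_rot":[0,0,0]},
  {"fingers":0.6,"linear":[-35,12,-10],"delta_rot":[0,0,0]},
  {"fingers":0.6,"linear":[-25,7,-10],"delta_rot":[0,0,0]},
  {"fingers":0.6,"linear":[-10,0,-10],"delta_rot":[0,0,0]},
  {"fingers":0.6,"linear":[0,0,0],"delta_rot":[0,0,0]},
  {"fingers":0.6,"linear":[0,0,0],"delta_rot":[0,0,0]},
])

```text
t: 24.85
tool_pos: [446.7, -57.8, 178.3]
ee_rot: [1.0, 0.001, 0.002, 0.0]
force: [0.7, -0.2, 0.0]
finger_gap: 35.1
gripper_force: 0.0
```

```bash
python3 - <<'E'
from l import *
shanks(); look("w9.png"); go(460,-60,70,0)
E
```

```text
sc [458.6 -71.4] -2.2 93 21
sc [501.3 -99.9] -1.4 90 21
[446.7 -57.5 177.6] 24.9
[607.  137.7] 0.2 29 25 [52. 15.]
[607.6  73.9] 0.2 28 21 [119.  15.]
[605.6  11.4] 180.0 32 19 [185.  17.]
[ 568.  -204.3] 97.0 57 52 [402.  61.]
[ 506.9 -101.1] 178.6 115 16 [296. 128.]
[464.  -72.7] 177.8 115 15 [269. 167.]
[ 497.3 -320. ] 26.3 49 5 [501. 133.]
[336.7 -69.2] 90.2 162 23 [265. 268.]
go [ 13.3   2.7 107.1] rotz 0.1 tilt [   0.    0. -100.]
```

View pics/w9.png

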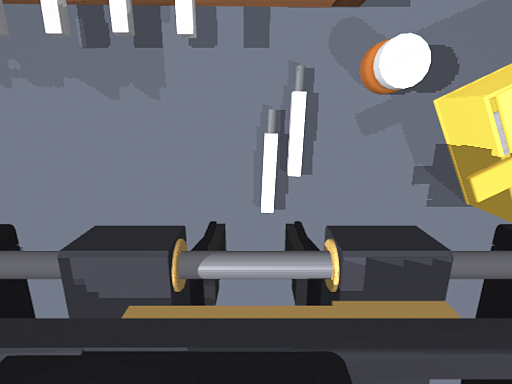

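Four punches are on the rail: three show at the top of the picture, and the net output and contact force agree on the fourth. D (px 270,167) lies alongside E (297,128) with only about 13 mm between them. I'll pinch D near its blunt end, move it clear, then regrip it at the balance point.

Call:
carry_out([
  {"fingers":0.6,"linear":[-7,8,25],"delta_rot":[0,0,0]},
  {"fingers":0.6,"linear":[-6.5,7,30],"delta_rot":[0,0,0]},
  {"fingers":0.6,"linear":[0,0,30],"delta_rot":[0,0,0]},
  {"fingers":0.6,"linear":[0,0,25],"delta_rot":[0,0,2]},
  {"fingers":0.6,"linear":[0,0,10],"delta_rot":[0,0,0]},
  {"fingers":0.6,"linear":[0,0,0],"delta_rot":[0,0,0]},
  {"fingers":0.6,"linear":[0,0,0],"delta_rot":[0,0,0]},
])

```text
t: 25.53
tool_pos: [432.9, -72.5, 57.2]
ee_rot: [1.0, -0.016, -0.0, -0.0]
force: [0.3, 0.4, 1.2]
finger_gap: 34.6
gripper_force: 0.0
```

```bash
python3 - <<'E'
from l import *
go(433,-72,3.5,-2.2)
E
```

```text
go [ 0.1 -0.5 53.7] rotz 0.4 tilt [  -0.1    0.  -100. ]
```

Call:
carry_out([
  {"fingers":0.6,"linear":[0,0,20],"delta_rot":[0,0,0]},
  {"fingers":0.6,"linear":[0,0,20],"delta_rot":[0,0,0]},
  {"fingers":0.6,"linear":[0,0,10],"delta_rot":[0,0,0]},
  {"fingers":0.6,"linear":[0,0,3.5],"delta_rot":[0,0,0]},
  {"fingers":0.6,"linear":[0,0,0],"delta_rot":[0,0,0]},
  {"fingers":1,"linear":[0,0,0],"delta_rot":[0,0,0]},
  {"fingers":1,"linear":[0,0,0],"delta_rot":[0,0,0]},
  {"fingers":1,"linear":[0,0,0],"delta_rot":[0,0,0]},
])

```text
t: 26.2
tool_pos: [433.5, -72.9, 4.8]
ee_rot: [1.0, -0.017, 0.001, 0.0]
force: [-0.4, -0.2, 1.0]
finger_gap: 22.1
gripper_force: 0.0
```

Call:
carry_out([
  {"fingers":1,"linear":[0,0,0],"delta_rot":[0,0,0]},
  {"fingers":1,"linear":[0,0,0],"delta_rot":[0,0,0]},
  {"fingers":1,"linear":[0,0,-1],"delta_rot":[0,0,0]},
  {"fingers":1,"linear":[0,-10,-1],"delta_rot":[0,0,0]},
  {"fingers":1,"linear":[0,-15,0],"delta_rot":[0,0,0]},
  {"fingers":1,"linear":[0,-15,0],"delta_rot":[0,0,0]},
  {"fingers":1,"linear":[0,-7,0],"delta_rot":[0,0,0]},
  {"fingers":1,"linear":[0,0,0],"delta_rot":[0,0,0]},
])

```text
t: 26.87
tool_pos: [433.7, -23.7, 5.6]
ee_rot: [1.0, -0.015, -0.0, -0.0]
force: [-0.2, -0.2, -2.5]
finger_gap: 13.7
gripper_force: 30.0
```

Call:
carry_out([
  {"fingers":1,"linear":[0,0,2],"delta_rot":[0,0,0]},
  {"fingers":0.8,"linear":[0,0,0],"delta_rot":[0,0,0]},
  {"fingers":0.6,"linear":[0,0,0],"delta_rot":[0,0,0]},
  {"fingers":0.55,"linear":[0,0,0],"delta_rot":[0,0,0]},
  {"fingers":0.55,"linear":[0,0,-20],"delta_rot":[0,0,0]},
  {"fingers":0.55,"linear":[10,0,-25],"delta_rot":[0,0,0]},
  {"fingers":0.55,"linear":[14.5,0,-20],"delta_rot":[0,0,0]},
  {"fingers":0.55,"linear":[0,0,0],"delta_rot":[0,0,0]},
])

```text
t: 27.53
tool_pos: [464.2, -27.4, 73.1]
ee_rot: [1.0, -0.017, 0.005, 0.0]
force: [1.7, 0.7, 1.2]
finger_gap: 38.2
gripper_force: 0.0
```

```bash
python3 - <<'E'
from l import *
shanks(); look("w10.png"); go(457.5,-26,3.5,-2.2)
E
```

```text
sc [501.6 -99.9] -1.4 90 21
sc [461.4 -24.1] -1.5 92 21
[461.5 -27.4  71. ] 27.6
[599.   75.8] 88.1 25 15 [91. 12.]
[597.1   9.8] 88.1 20 15 [191.  12.]
[ 563.2 -193.1] 10.6 50 21 [498.  56.]
[507.  -99.8] 178.6 114 18 [353. 146.]
[474.5 -25.9] 178.4 95 14 [253. 196.]
[411.1 -32.4] 89.1 122 19 [267. 267.]
[376.4 -24.4] 88.1 72 0 [255. 305.]
go [-1.9 -1.2 65.7] rotz 0.2 tilt [   0.2   -0.  -100. ]
```

Call:
carry_out([
  {"fingers":0.55,"linear":[0,-1,20],"delta_rot":[0,0,0]},
  {"fingers":0.55,"linear":[0,-0.5,25],"delta_rot":[0,0,0]},
  {"fingers":0.55,"linear":[0,0,14],"delta_rot":[0,0,0]},
  {"fingers":0.55,"linear":[0,0,5],"delta_rot":[0,0,0]},
  {"fingers":0.55,"linear":[0,0,0],"delta_rot":[0,0,0]},
  {"fingers":0.55,"linear":[0,0,0],"delta_rot":[0,0,0]},
])

```text
t: 28.13
tool_pos: [457.9, -25.3, 4.4]
ee_rot: [1.0, -0.017, -0.001, 0.0]
force: [0.1, -0.1, -0.1]
finger_gap: 38.8
gripper_force: 0.0
```

Call:
carry_out([
  {"fingers":1,"linear":[0.5,0,0.5],"delta_rot":[0,0,0]},
  {"fingers":1,"linear":[0,0,0],"delta_rot":[0,0,0]},
  {"fingers":1,"linear":[0,0,0],"delta_rot":[0,0,0]},
  {"fingers":1,"linear":[0,0,0],"delta_rot":[0,0,0]},
  {"fingers":1,"linear":[0,0,0],"delta_rot":[0,0,0]},
  {"fingers":1,"linear":[0,0,0],"delta_rot":[0,0,0]},
])

```text
t: 28.63
tool_pos: [459.4, -25.3, 4.7]
ee_rot: [1.0, -0.017, 0.0, 0.0]
force: [-1.1, -0.6, 2.5]
finger_gap: 13.8
gripper_force: 30.0
```

Call:
carry_out([
  {"fingers":1,"linear":[0,0,-10],"delta_rot":[0,0,0]},
  {"fingers":1,"linear":[0,0,-20],"delta_rot":[0,0,0]},
  {"fingers":1,"linear":[0,0,-30],"delta_rot":[0,0,-2]},
  {"fingers":1,"linear":[0,0,-30],"delta_rot":[0,0,0]},
  {"fingers":1,"linear":[0,0,-10],"delta_rot":[0,0,0]},
  {"fingers":1,"linear":[0,0,0],"delta_rot":[0,0,0]},
  {"fingers":1,"linear":[0,0,0],"delta_rot":[0,0,0]},
])

```text
t: 29.22
tool_pos: [458.8, -25.1, 104.1]
ee_rot: [1.0, 0.001, 0.0, 0.0]
force: [-1.6, 0.4, -2.9]
finger_gap: 13.4
gripper_force: 30.0
```

```bash
python3 - <<'E'
from l import *
im,s=shot("wrist"); print(s["tool_pos"].round(1),s["finger_gap"],s["force"]); held(im,s,4)
go(633.8,-54,60,0,s)
E
```

```text
[458.8 -25.1 104.1] 13.433009919407926 [-1.64842623  0.41424969 -2.93368887]
front row 177 held offset [39.1 -0.3] -39
go [174.9  29.1  44.2] rotz 0.1 tilt [   0.   -0. -100.]
```

Call:
carry_out([
  {"fingers":1,"linear":[20,4,0],"delta_rot":[0,0,0]},
  {"fingers":1,"linear":[33,6,0],"delta_rot":[0,0,0]},
  {"fingers":1,"linear":[33,6,0],"delta_rot":[0,0,0]},
  {"fingers":1,"linear":[33,6,0],"delta_rot":[0,0,0]},
  {"fingers":1,"linear":[33,5,0],"delta_rot":[0,0,0]},
  {"fingers":1,"linear":[19,2,0],"delta_rot":[0,0,0]},
  {"fingers":1,"linear":[3.5,0,5],"delta_rot":[0,0,0]},
  {"fingers":1,"linear":[0,0,15],"delta_rot":[0,0,0]},
])

```text
t: 29.93
tool_pos: [634.8, -53.8, 83.1]
ee_rot: [1.0, 0.001, 0.0, -0.0]
force: [-0.1, 0.1, -0.8]
finger_gap: 13.7
gripper_force: 30.0
```

Call:
carry_out([
  {"fingers":1,"linear":[0,0,15],"delta_rot":[0,0,0]},
  {"fingers":1,"linear":[0,0,10],"delta_rot":[0,0,0]},
  {"fingers":1,"linear":[0,0,5],"delta_rot":[0,0,0]},
  {"fingers":1,"linear":[0,0,1.5],"delta_rot":[0,0,0]},
  {"fingers":1,"linear":[0,0,0],"delta_rot":[0,0,0]},
  {"fingers":1,"linear":[0,0,0],"delta_rot":[0,0,0]},
  {"fingers":1,"linear":[0,0,0],"delta_rot":[0,0,0]},
])

```text
t: 30.52
tool_pos: [634.3, -53.9, 53.8]
ee_rot: [1.0, 0.001, 0.001, 0.0]
force: [0.0, -0.8, -1.8]
finger_gap: 13.8
gripper_force: 30.0
```

```bash
python3 - <<'E'
from l import *
im,s=shot("wrist"); print(s["tool_pos"].round(1),s["finger_gap"],s["force"]); held(im,s,4)
go(633.8,-54,49.5,0,s)
E
```

```text
[634.3 -53.9  53.8] 13.777026910835424 [ 0.02098887 -0.78531182 -1.82852886]
front row 178 held offset [38.5 -0.3] -39
go [-0.5  0.1  4.3] rotz 0.1 tilt [   0.2   -0.  -100. ]
```

Call:
carry_out([
  {"fingers":1,"linear":[0,0,2],"delta_rot":[0,0,0]},
  {"fingers":1,"linear":[0,0,1.5],"delta_rot":[0,0,0]},
  {"fingers":1,"linear":[0,0,1],"delta_rot":[0,0,0]},
  {"fingers":1,"linear":[0,0,0],"delta_rot":[0,0,0]},
  {"fingers":1,"linear":[0,0,0],"delta_rot":[0,0,0]},
])

```text
t: 30.98
tool_pos: [634.0, -53.9, 49.8]
ee_rot: [1.0, 0.001, 0.001, 0.0]
force: [-1.6, 0.3, 5.5]
finger_gap: 13.5
gripper_force: 30.0
```

Call:
carry_out([
  {"fingers":0.8,"linear":[0,0,0],"delta_rot":[0,0,0]},
  {"fingers":0.6,"linear":[0,0,0],"delta_rot":[0,0,0]},
  {"fingers":0.6,"linear":[0,0,0],"delta_rot":[0,0,0]},
  {"fingers":0.6,"linear":[0,0,-5],"delta_rot":[0,0,0]},
  {"fingers":0.6,"linear":[0,0,-20],"delta_rot":[0,0,0]},
  {"fingers":0.6,"linear":[0,0,-25],"delta_rot":[0,0,0]},
  {"fingers":0.6,"linear":[0,0,-20],"delta_rot":[0,0,0]},
  {"fingers":0.55,"linear":[-12,5,0],"delta_rot":[0,0,0]},
])

```text
t: 31.65
tool_pos: [626.4, -57.4, 123.7]
ee_rot: [1.0, 0.002, 0.005, -0.0]
force: [1.9, 0.4, 0.0]
finger_gap: 36.7
gripper_force: 0.0
```

Call:
carry_out([
  {"fingers":0.55,"linear":[-30,11,0],"delta_rot":[0,0,0]},
  {"fingers":0.55,"linear":[-33,12,0],"delta_rot":[0,0,0]},
  {"fingers":0.55,"linear":[-33,11,5],"delta_rot":[0,0,0]},
  {"fingers":0.55,"linear":[-22,6,15],"delta_rot":[0,0,0]},
  {"fingers":0.55,"linear":[-3.5,2,20],"delta_rot":[0,0,1.5]},
  {"fingers":0.55,"linear":[0,0,7],"delta_rot":[0,0,0]},
  {"fingers":0.55,"linear":[0,0,0],"delta_rot":[0,0,0]},
  {"fingers":0.55,"linear":[0,0,0],"delta_rot":[0,0,0]},
])

```text
t: 32.32
tool_pos: [501.2, -100.6, 71.7]
ee_rot: [1.0, -0.012, 0.0, -0.0]
force: [-0.1, -0.0, 1.2]
finger_gap: 39.3
gripper_force: 0.0
```

```bash
python3 - <<'E'
from l import *
shanks(); look("w11.png"); go(500.5,-100.5,3.7,-1.4)
E
```

```text
sc [ 501.8 -100. ] -1.7 89 21
[ 501.8 -100.6   72.2] 32.4
[615.8  43.1] 179.3 62 46 [47. 38.]
[615.1 -18.9] 88.7 63 60 [142.  33.]
[635.8 -95.3] 88.7 84 15 [242.  12.]
[ 561.4 -205.8] 88.7 60 54 [400. 124.]
[ 502.9 -102.2] 178.4 74 14 [257. 204.]
[ 450.4 -107.9] 89.2 120 4 [255. 268.]
go [-1.6 -0.1 68.6] rotz 0.1 tilt [   0.2   -0.  -100. ]
```

Call:
carry_out([
  {"fingers":0.55,"linear":[0,0.5,20],"delta_rot":[0,0,0]},
  {"fingers":0.55,"linear":[0,0,25],"delta_rot":[0,0,0]},
  {"fingers":0.55,"linear":[0,0,15],"delta_rot":[0,0,0]},
  {"fingers":0.55,"linear":[0,0,6],"delta_rot":[0,0,0]},
  {"fingers":0.55,"linear":[0,0,2],"delta_rot":[0,0,0]},
  {"fingers":0.55,"linear":[0,0,0],"delta_rot":[0,0,0]},
  {"fingers":1,"linear":[0,0,0],"delta_rot":[0,0,0]},
  {"fingers":1,"linear":[0,0,0],"delta_rot":[0,0,0]},
])

```text
t: 33.08
tool_pos: [501.5, -101.7, 4.6]
ee_rot: [1.0, -0.012, 0.001, 0.0]
force: [-0.1, 0.3, 0.3]
finger_gap: 32.2
gripper_force: 0.0
```

Call:
carry_out([
  {"fingers":1,"linear":[0,0,0],"delta_rot":[0,0,0]},
  {"fingers":1,"linear":[0,0,0],"delta_rot":[0,0,0]},
  {"fingers":1,"linear":[0,0,0],"delta_rot":[0,0,0]},
  {"fingers":1,"linear":[0,0,0],"delta_rot":[0,0,0]},
])

```text
t: 33.42
tool_pos: [500.6, -101.7, 3.8]
ee_rot: [1.0, -0.012, 0.0, 0.0]
force: [-0.7, 0.2, 2.6]
finger_gap: 13.7
gripper_force: 30.0
```

Call:
carry_out([
  {"fingers":1,"linear":[0,0,-10],"delta_rot":[0,0,0]},
  {"fingers":1,"linear":[0,0,-20],"delta_rot":[0,0,0]},
  {"fingers":1,"linear":[0,0,-30],"delta_rot":[0,0,-1.5]},
  {"fingers":1,"linear":[0,0,-30],"delta_rot":[0,0,0]},
  {"fingers":1,"linear":[0,0,-10],"delta_rot":[0,0,0]},
  {"fingers":1,"linear":[0,0,0],"delta_rot":[0,0,0]},
  {"fingers":1,"linear":[0,0,0],"delta_rot":[0,0,0]},
])

```text
t: 34.0
tool_pos: [500.0, -101.5, 103.1]
ee_rot: [1.0, 0.001, 0.0, 0.0]
force: [-1.1, -0.1, -2.0]
finger_gap: 13.6
gripper_force: 30.0
```

```bash
python3 - <<'E'
from l import *
im,s=shot("wrist"); print(s["tool_pos"].round(1),s["finger_gap"],s["force"]); held(im,s,4)
go(633.6,-110,60,0,s)
E
```

```text
[ 500.  -101.5  103.1] 13.639020221292721 [-1.11337309 -0.12935386 -2.01417655]
front row 177 held offset [39.1 -0.3] -39
go [133.6   8.7  43.2] rotz 0.1 tilt [   0.   -0. -100.]
```

Call:
carry_out([
  {"fingers":1,"linear":[18,2,0],"delta_rot":[0,0,0]},
  {"fingers":1,"linear":[32,2,0],"delta_rot":[0,0,0]},
  {"fingers":1,"linear":[32,2,0],"delta_rot":[0,0,0]},
  {"fingers":1,"linear":[30,2,0],"delta_rot":[0,0,0]},
  {"fingers":1,"linear":[17,0,0],"delta_rot":[0,0,0]},
  {"fingers":1,"linear":[4,0,5],"delta_rot":[0,0,0]},
  {"fingers":1,"linear":[0,0,15],"delta_rot":[0,0,0]},
  {"fingers":1,"linear":[0,0,15],"delta_rot":[0,0,0]},
])

```text
t: 34.72
tool_pos: [631.9, -109.1, 65.6]
ee_rot: [1.0, 0.001, -0.002, -0.0]
force: [-1.3, 0.6, -1.3]
finger_gap: 13.5
gripper_force: 30.0
```

Call:
carry_out([
  {"fingers":1,"linear":[0,0,10],"delta_rot":[0,0,0]},
  {"fingers":1,"linear":[0,0,4],"delta_rot":[0,0,0]},
  {"fingers":1,"linear":[0,0,1.5],"delta_rot":[0,0,0]},
  {"fingers":1,"linear":[0,0,0],"delta_rot":[0,0,0]},
  {"fingers":1,"linear":[0,0,0],"delta_rot":[0,0,0]},
  {"fingers":1,"linear":[0,0,0],"delta_rot":[0,0,0]},
])

```text
t: 35.22
tool_pos: [633.8, -109.5, 53.8]
ee_rot: [1.0, 0.001, 0.001, 0.0]
force: [0.3, 0.3, -2.4]
finger_gap: 13.8
gripper_force: 30.0
```

```bash
python3 - <<'E'
from l import *
im,s=shot("wrist"); print(s["tool_pos"].round(1),s["finger_gap"],s["force"]); held(im,s,4)
go(633.6,-110,48.8,0,s)
E
```

```text
[ 633.8 -109.5   53.8] 13.826895774658945 [ 0.33482967  0.26583942 -2.36743413]
front row 177 held offset [39.1 -0.3] -39
go [-0.3  0.5  5. ] rotz 0.1 tilt [   0.2   -0.  -100. ]
```

Call:
carry_out([
  {"fingers":1,"linear":[0,0,2],"delta_rot":[0,0,0]},
  {"fingers":1,"linear":[0,0,1.5],"delta_rot":[0,0,0]},
  {"fingers":1,"linear":[0,0,1],"delta_rot":[0,0,0]},
  {"fingers":1,"linear":[0,0,0.7],"delta_rot":[0,0,0]},
  {"fingers":1,"linear":[0,0,0],"delta_rot":[0,0,0]},
  {"fingers":1,"linear":[0,0,0],"delta_rot":[0,0,0]},
])

```text
t: 35.77
tool_pos: [633.3, -109.4, 48.8]
ee_rot: [1.0, 0.001, 0.0, 0.0]
force: [-3.1, -0.1, 6.0]
finger_gap: 13.2
gripper_force: 30.0
```

Call:
carry_out([
  {"fingers":0.8,"linear":[0,0,0],"delta_rot":[0,0,0]},
  {"fingers":0.6,"linear":[0,0,0],"delta_rot":[0,0,0]},
  {"fingers":0.6,"linear":[0,0,0],"delta_rot":[0,0,0]},
  {"fingers":0.6,"linear":[0,0,-5],"delta_rot":[0,0,0]},
  {"fingers":0.6,"linear":[0,0,-20],"delta_rot":[0,0,0]},
  {"fingers":0.6,"linear":[0,0,-30],"delta_rot":[0,0,0]},
  {"fingers":0.6,"linear":[0,0,-30],"delta_rot":[0,0,0]},
  {"fingers":0.6,"linear":[-20,15,-20],"delta_rot":[0,0,0]},
])

```text
t: 36.43
tool_pos: [617.2, -119.9, 155.8]
ee_rot: [1.0, 0.004, 0.003, -0.001]
force: [0.5, 1.0, 0.6]
finger_gap: 34.5
gripper_force: 0.0
```

Call:
carry_out([
  {"fingers":0.6,"linear":[-28,20,-12],"delta_rot":[0,0,0]},
  {"fingers":0.6,"linear":[-28,20,-12],"delta_rot":[0,0,0]},
  {"fingers":0.6,"linear":[-28,20,-12],"delta_rot":[0,0,0]},
  {"fingers":0.6,"linear":[-28,20,-12],"delta_rot":[0,0,0]},
  {"fingers":0.6,"linear":[-28,20,-12],"delta_rot":[0,0,0]},
  {"fingers":0.6,"linear":[-28,20,-12],"delta_rot":[0,0,0]},
  {"fingers":0.6,"linear":[0,5,0],"delta_rot":[0,0,0]},
  {"fingers":0.6,"linear":[0,0,0],"delta_rot":[0,0,0]},
])

```text
t: 37.1
tool_pos: [444.4, -252.4, 226.2]
ee_rot: [1.0, -0.002, 0.002, 0.001]
force: [0.1, 0.5, 0.1]
finger_gap: 34.6
gripper_force: 0.0
```

Call:
carry_out([
  {"fingers":0.6,"linear":[0,0,0],"delta_rot":[0,0,0]},
  {"fingers":0.6,"linear":[0,0,0],"delta_rot":[0,0,0]},
])

```text
t: 37.27
tool_pos: [446.3, -248.2, 224.1]
ee_rot: [1.0, 0.002, -0.0, -0.0]
force: [1.0, 0.1, 0.4]
finger_gap: 34.9
gripper_force: 0.0
```

```bash
python3 - <<'E'
from l import *
im,s=shot("wrist"); print(s["tool_pos"].round(1),s["finger_gap"])
for t,z in [("lid_tab",79.5),("lid_hinge",75.5),("box",0)]:
  for n in ("wrist","side","scene"):
    if n=="side" and t=="lid_tab": side=shot("side")[0]
    if n=="scene" and t=="lid_tab": sc=shot("scene")[0]
    print(t,n,[(np.round(d["location"]).tolist(),round(d["p"],2),np.round(px2w(n,d["location"],z,s if n=="wrist" else None)[:2]).tolist()) for d in robot.pinpoint(t,n)][:3])
out=np.zeros((600,800,3),np.uint8); out[:384,:512]=im
out[384:,:400]=cv2.resize(sc[150:258,150:350],(400,216)); out[384:,400:]=cv2.resize(side[120:228,130:330],(400,216))
cv2.imwrite("pics/c3.png",out[...,::-1])
E
```

```text
[ 446.3 -248.2  224.1] 34.93151712880477
lid_tab wrist [([265.0, 169.0], 0.77, [460.0, -258.0])]
lid_tab side []
lid_tab scene [([194.0, 158.0], 0.68, [463.0, -266.0])]
lid_hinge wrist [([421.0, 87.0], 0.58, [542.0, -410.0])]
lid_hinge side [([284.0, 127.0], 0.73, [540.0, -403.0])]
lid_hinge scene [([154.0, 152.0], 0.67, [546.0, -397.0])]
box wrist [([333.0, 121.0], 0.65, [507.0, -345.0])]
box side [([280.0, 153.0], 0.84, [520.0, -338.0])]
box scene [([249.0, 264.0], 0.64, [598.0, 160.0]), ([170.0, 169.0], 0.59, [517.0, -348.0])]
```

View pics/c3.png

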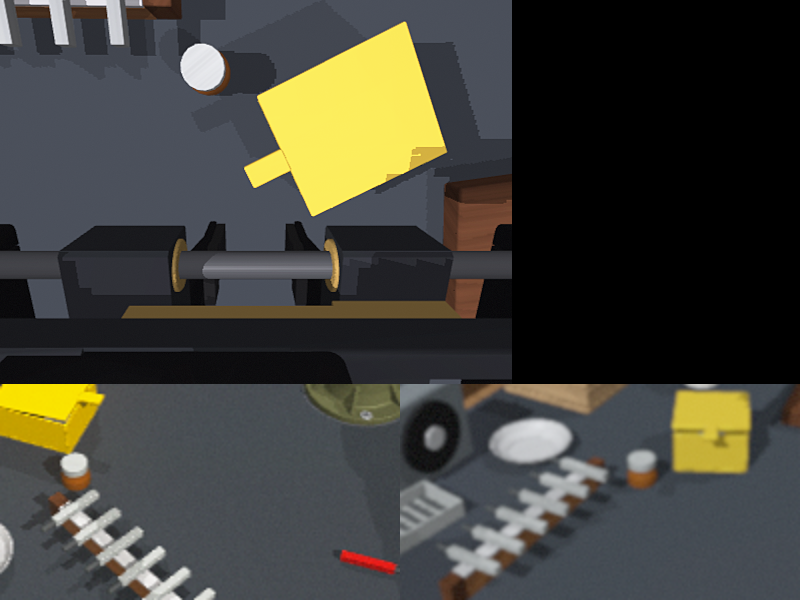

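All six punches lie level across the rail. In the wrist view the lid corners are at px (258,97), (406,22), (447,152) and (313,216), and the tab runs from (285,162) to (249,178). The jar is at (204,68) and the coaster is untouched.

```bash
python3 - <<'E'
from l import *
s=robot.observe()
L=np.array([px2w("wrist",p,83.5,s)[:2] for p in [(258,97),(406,22),(447,152),(313,216)]])
T=np.array([px2w("wrist",p,83.5,s)[:2] for p in [(244,168),(281,150),(291,172),(254,188)]])
print(L.round(1),T.round(1))
print("sides",[round(float(np.linalg.norm(L[i]-L[(i+1)%4])),1) for i in range(4)],[round(float(np.linalg.norm(T[i]-T[(i+1)%4])),1) for i in range(4)])
f=(L[0]+L[3])/2; b=(L[1]+L[2])/2; d=(f-b)/np.linalg.norm(f-b)
hd=np.degrees(np.arctan2(d[1],d[0])); e=L[0]-L[3]; print("front heading",hd,"front edge +90",np.degrees(np.arctan2(e[1],e[0]))+90, "tab ctr",T.mean(0), "front mid",f,"tab pt",f+23*d,"hinge",f-152*d)
go(*(f+23*d),140,hd,s); print(s["q"])
E
```

```text
[[ 530.7 -252.1]
 [ 595.9 -386. ]
 [ 478.3 -443.5]
 [ 409.3 -311.7]] [[ 461.2 -238.1]
 [ 479.8 -275.6]
 [ 457.2 -286.4]
 [ 440.1 -248.4]]
sides [149.0, 130.9, 148.7, 135.2] [41.8, 25.0, 41.7, 23.5]
front heading 116.79343311756355 front edge +90 116.17327977659264 tab ctr [ 459.56195683 -262.1204656 ] front mid [ 469.99270442 -281.87582337] tab pt [ 459.62487401 -261.34516111] hinge [ 538.51054016 -417.55672174]
go [14.1 11.7 84.6] rotz -116.7 tilt [   0.   -0. -100.]
[ 0.36455353  0.02273659  0.09588218  1.79212791 -0.00220867  1.3267478
 -1.10803191]
```

Call:
carry_out([
  {"fingers":0.45,"linear":[0,0,0],"delta_rot":[0,0,-6.85]},
  {"fingers":0.45,"linear":[0,0,0],"delta_rot":[0,0,-6.85]},
  {"fingers":0.45,"linear":[0,0,0],"delta_rot":[0,0,-6.85]},
  {"fingers":0.45,"linear":[0,0,0],"delta_rot":[0,0,-6.85]},
  {"fingers":0.45,"linear":[0,0,0],"delta_rot":[0,0,-6.85]},
  {"fingers":0.45,"linear":[0,0,0],"delta_rot":[0,0,-6.85]},
  {"fingers":0.45,"linear":[0,0,0],"delta_rot":[0,0,-6.85]},
  {"fingers":0.45,"linear":[0,0,0],"delta_rot":[0,0,-6.85]},
])

```text
t: 38.53
tool_pos: [445.4, -249.7, 224.6]
ee_rot: [0.886, 0.464, 0.0, 0.0]
force: [0.3, 0.5, 0.5]
finger_gap: 47.8
gripper_force: 0.0
```

Call:
carry_out([
  {"fingers":0.45,"linear":[0,0,0],"delta_rot":[0,0,-6.85]},
  {"fingers":0.45,"linear":[0,0,0],"delta_rot":[0,0,-6.85]},
  {"fingers":0.45,"linear":[0,0,0],"delta_rot":[0,0,-6.85]},
  {"fingers":0.45,"linear":[0,0,0],"delta_rot":[0,0,-6.85]},
  {"fingers":0.45,"linear":[0,0,0],"delta_rot":[0,0,-6.85]},
  {"fingers":0.45,"linear":[0,0,0],"delta_rot":[0,0,-6.85]},
  {"fingers":0.45,"linear":[0,0,0],"delta_rot":[0,0,-6.85]},
  {"fingers":0.45,"linear":[0,0,0],"delta_rot":[0,0,-6.85]},
])

```text
t: 39.2
tool_pos: [445.4, -249.7, 224.6]
ee_rot: [0.573, 0.819, 0.0, 0.0]
force: [-0.8, 1.3, -0.6]
finger_gap: 47.9
gripper_force: 0.0
```

Call:
carry_out([
  {"fingers":0.45,"linear":[0,0,0],"delta_rot":[0,0,-6.85]},
  {"fingers":0.45,"linear":[0,0,0],"delta_rot":[0,0,0]},
  {"fingers":0.45,"linear":[0,0,0],"delta_rot":[0,0,0]},
])

```text
t: 39.45
tool_pos: [445.4, -249.7, 224.6]
ee_rot: [0.527, 0.85, 0.0, 0.0]
force: [0.2, 0.5, 1.0]
finger_gap: 47.8
gripper_force: 0.0
```

```bash
python3 - <<'E'
from l import *
s=robot.observe(); print(s["tool_pos"],s["finger_gap"],s["q"].round(2)); go(459.6,-261.5,61,116.5,s)
E
```

```text
[ 445.43587029 -249.72829119  224.61723145] 47.78534560616256 [ 0.39  0.02  0.07  1.79 -0.    1.33  0.92]
go [-16.8   7.4 163.6] rotz -0.2 tilt [   0.   -0. -100.]
```

Call:
carry_out([
  {"fingers":0.45,"linear":[-8,4,10],"delta_rot":[0,0,0]},
  {"fingers":0.45,"linear":[-8.5,3.5,20],"delta_rot":[0,0,0]},
  {"fingers":0.45,"linear":[0,0,30],"delta_rot":[0,0,0]},
  {"fingers":0.45,"linear":[0,0,30],"delta_rot":[0,0,0]},
  {"fingers":0.45,"linear":[0,0,30],"delta_rot":[0,0,0]},
  {"fingers":0.45,"linear":[0,0,25],"delta_rot":[0,0,0]},
  {"fingers":0.45,"linear":[0,0,15],"delta_rot":[0,0,0]},
  {"fingers":0.45,"linear":[0,0,3],"delta_rot":[0,0,0]},
])

```text
t: 40.12
tool_pos: [457.2, -260.0, 57.4]
ee_rot: [0.527, 0.85, -0.0, -0.003]
force: [0.0, -0.2, -0.6]
finger_gap: 47.5
gripper_force: 0.0
```

Call:
carry_out([
  {"fingers":0.45,"linear":[0,0,0],"delta_rot":[0,0,0]},
  {"fingers":0.45,"linear":[0,0,0],"delta_rot":[0,0,0]},
])

```text
t: 40.28
tool_pos: [460.3, -261.6, 62.1]
ee_rot: [0.526, 0.85, 0.0, 0.001]
force: [-0.7, -0.0, 1.1]
finger_gap: 48.0
gripper_force: 0.0
```

```bash
python3 - <<'E'
from l import *
im,s=shot("wrist","w12.png"); print(s["tool_pos"],s["force"]); go(459.6,-261.5,61,116.5,s)
E
```

```text
[ 460.27366496 -261.56271566   62.08937408] [-0.69197163 -0.03007736  1.13959452]
go [ 0.4 -0.6  1.1] rotz -0.0 tilt [   0.1   -0.1 -100. ]
```

View pics/w12.png

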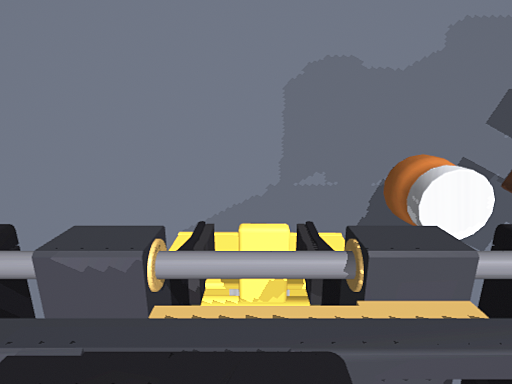

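The tab shows between the fingers at px (240–290, 225–300), about 2 mm right of centre. I pinch it gently and start the arc.

Call:
carry_out([
  {"fingers":0.45,"linear":[0,1.5,1],"delta_rot":[0,0,0]},
  {"fingers":1,"linear":[0,0,0],"delta_rot":[0,0,0]},
  {"fingers":1,"linear":[0,0,0],"delta_rot":[0,0,0]},
  {"fingers":1,"linear":[0,0,0],"delta_rot":[0,0,0]},
  {"fingers":1,"linear":[0,0,0],"delta_rot":[0,0,0]},
  {"fingers":1,"linear":[0,0,0],"delta_rot":[0,0,0]},
  {"fingers":1,"linear":[0,0,0],"delta_rot":[0,0,0]},
], force=15)

```text
t: 40.92
tool_pos: [463.5, -259.4, 61.3]
ee_rot: [0.525, 0.851, 0.001, 0.002]
force: [4.5, 2.4, -0.8]
finger_gap: 22.2
gripper_force: 14.8
```

Call:
carry_out([
  {"fingers":1,"linear":[-0.5,0,-9],"delta_rot":[0,0,0]},
  {"fingers":1,"linear":[-0.9,0,-9.3],"delta_rot":[0,0,0]},
  {"fingers":1,"linear":[-1.4,0,-9],"delta_rot":[0,0,0]},
  {"fingers":1,"linear":[-1.9,0,-9],"delta_rot":[0,0,0]},
  {"fingers":1,"linear":[0,0,0],"delta_rot":[0,0,0]},
  {"fingers":1,"linear":[0,0,0],"delta_rot":[0,0,0]},
])

```text
t: 41.42
tool_pos: [466.6, -265.8, 98.6]
ee_rot: [0.526, 0.851, 0.001, 0.004]
force: [7.2, -2.9, -2.9]
finger_gap: 22.2
gripper_force: 15.4
```

Call:
carry_out([
  {"fingers":1,"linear":[-2.6,1.5,-8.8],"delta_rot":[0,0,0]},
  {"fingers":1,"linear":[-2.6,1.5,-8.8],"delta_rot":[0,0,0]},
  {"fingers":1,"linear":[-7,0,-16.9],"delta_rot":[0,0,0]},
  {"fingers":1,"linear":[-8.7,0,-16.1],"delta_rot":[0,0,0]},
  {"fingers":1,"linear":[-10.4,0,-15.1],"delta_rot":[0,0,0]},
  {"fingers":1,"linear":[-11.9,0,-13.9],"delta_rot":[0,0,0]},
  {"fingers":1,"linear":[0,0,0],"delta_rot":[0,0,0]},
  {"fingers":1,"linear":[0,0,0],"delta_rot":[0,0,0]},
])

```text
t: 42.08
tool_pos: [485.7, -304.7, 176.8]
ee_rot: [0.527, 0.85, -0.001, 0.002]
force: [3.1, -4.2, -3.4]
finger_gap: 23.6
gripper_force: 15.0
```

```bash
python3 - <<'E'
from l import *
s=robot.observe(); print(s["tool_pos"],s["force"],s["finger_gap"])
h=np.array([538.5,-417.5]); d=np.array([np.cos(np.radians(116.5)),np.sin(np.radians(116.5))]); r=s["tool_pos"][:2]-h
print("x",r@d,"lat",r@[d[1],-d[0]],"up",s["tool_pos"][2]+18.7-75.5, "cmd expect 127,120")
im=shot("scene")[0][100:250,100:300]; im2=shot("side")[0][80:230,180:380]
cv2.imwrite("pics/c4.png",cv2.resize(np.hstack([im,im2])[...,::-1],None,fx=2,fy=2))
E
```

```text
[ 485.68065016 -304.67099913  176.82311607] [ 3.11683416 -4.1557564  -3.4337223 ] 23.582266416378946
x 124.54242825299579 lat 3.074202312529027 up 120.02311607248782 cmd expect 127,120
```

View pics/c4.png

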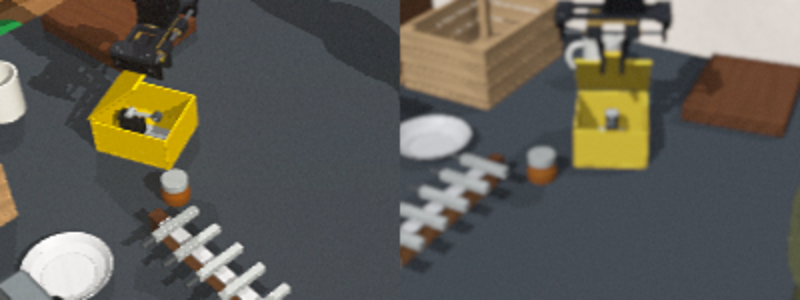

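The lid is about half open and following the tab. The lever and roller are visible inside the box at about (150,118) in the left crop. I continue the arc.

Call:
carry_out([
  {"fingers":1,"linear":[-13.3,0,-12.6],"delta_rot":[0,0,0]},
  {"fingers":1,"linear":[-14.5,0,-11.2],"delta_rot":[0,0,0]},
  {"fingers":1,"linear":[-15.6,0,-9.6],"delta_rot":[0,0,0]},
  {"fingers":1,"linear":[-16.5,0,-7.9],"delta_rot":[0,0,0]},
  {"fingers":1,"linear":[-17.3,0,-6.1],"delta_rot":[0,0,0]},
  {"fingers":1,"linear":[-17.8,0,-4.3],"delta_rot":[0,0,0]},
  {"fingers":1,"linear":[-18.2,0,-2.4],"delta_rot":[0,0,0]},
  {"fingers":1,"linear":[-18.3,0,-0.5],"delta_rot":[0,0,0]},
])

```text
t: 42.85
tool_pos: [541.8, -419.2, 228.8]
ee_rot: [0.526, 0.85, 0.0, -0.004]
force: [-2.8, 0.9, -6.4]
finger_gap: 23.3
gripper_force: 15.0
```

Call:
carry_out([
  {"fingers":1,"linear":[-6,0,0.5],"delta_rot":[0,0,0]},
  {"fingers":1,"linear":[0,0,0],"delta_rot":[0,0,0]},
  {"fingers":1,"linear":[0,0,0],"delta_rot":[0,0,0]},
])

```text
t: 43.1
tool_pos: [544.7, -425.0, 228.4]
ee_rot: [0.526, 0.85, -0.001, -0.002]
force: [-2.9, -1.9, -9.8]
finger_gap: 24.0
gripper_force: 15.0
```

```bash
cat >> l.py <<'E'
def boxrel(s=None):
    s=s or robot.observe(); h=np.array([538.5,-417.5]); d=np.array([np.cos(np.radians(116.5)),np.sin(np.radians(116.5))]); r=s["tool_pos"][:2]-h
    print("tcp",s["tool_pos"].round(1),"f",s["force"].round(1),"gap",round(s["finger_gap"],1),"hinge-rel x %.1f lat %.1f up(grasp) %.1f"%(r@d,r@[d[1],-d[0]],s["tool_pos"][2]+18.7-75.5))
E
python3 - <<'E'
from l import *
boxrel()
E
```

```text
tcp [ 544.7 -425.   228.4] f [-2.9 -1.9 -9.8] gap 24.0 hinge-rel x -9.5 lat 2.2 up(grasp) 171.6
```

Call:
carry_out([
  {"fingers":0.7,"linear":[0,0,0],"delta_rot":[0,0,0]},
  {"fingers":0.45,"linear":[0,0,0],"delta_rot":[0,0,0]},
  {"fingers":0.45,"linear":[0,0,0],"delta_rot":[0,0,0]},
  {"fingers":0.45,"linear":[0,0,0],"delta_rot":[0,0,0]},
  {"fingers":0.45,"linear":[0,0,-15],"delta_rot":[0,0,0]},
  {"fingers":0.45,"linear":[0,0,-25],"delta_rot":[0,0,0]},
  {"fingers":0.45,"linear":[0,0,-25],"delta_rot":[0,0,0]},
  {"fingers":0.45,"linear":[0,0,-5],"delta_rot":[0,0,0]},
])

```text
t: 43.77
tool_pos: [548.6, -425.4, 307.2]
ee_rot: [0.525, 0.851, 0.0, 0.005]
force: [-0.0, -0.0, 0.9]
finger_gap: 47.7
gripper_force: 0.0
```

Call:
carry_out([
  {"fingers":0.45,"linear":[0,0,0],"delta_rot":[0,0,0]},
  {"fingers":0.45,"linear":[0,0,0],"delta_rot":[0,0,0]},
])

```text
t: 43.93
tool_pos: [546.9, -424.5, 301.0]
ee_rot: [0.526, 0.851, 0.0, 0.001]
force: [-0.3, -0.9, -0.8]
finger_gap: 47.5
gripper_force: 0.0
```

```bash
python3 - <<'E'
from l import *
im,s=shot("wrist"); boxrel(s)
for d in robot.pinpoint("roller_top","wrist")[:3]: print("wrist",np.round(d["location"]),round(d["p"],2),px2w("wrist",d["location"],70,s).round(1))
im2=shot("scene")[0]
for d in robot.pinpoint("roller_top","scene")[:3]: print("scene",np.round(d["location"]),round(d["p"],2),px2w("scene",d["location"],70).round(1))
h=np.array([538.5,-417.5]);a=np.radians(116.5); print("geom",h+100*np.array([np.cos(a),np.sin(a)])+2*np.array([np.sin(a),-np.cos(a)]))
c=cv2.resize(im[60:230,150:400],None,fx=1.6,fy=1.6); c2=cv2.resize(im2[110:195,125:225],(400,272)); cv2.imwrite("pics/c5.png",np.hstack([c,c2])[...,::-1])
E
```

```text
tcp [ 546.9 -424.5  301. ] f [-0.3 -0.9 -0.8] gap 47.5 hinge-rel x -10.1 lat 4.4 up(grasp) 244.2
wrist [254.  78.] 0.61 [ 496.  -324.8   70. ]
scene [175. 158.] 0.52 [ 506.7 -321.3   70. ]
scene [247. 263.] 0.4 [634.1 186.6  70. ]
geom [ 495.67008741 -327.11416821]
```

View pics/c5.png

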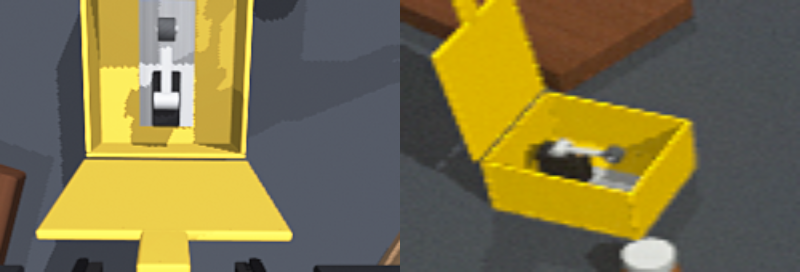

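The crops show the lid upright and the roller at wrist px (254,78), i.e. (496,-325), which agrees with the geometry. I shut the fingers and go above it.

Call:
carry_out([
  {"fingers":1,"linear":[10,0,0],"delta_rot":[0,0,0]},
  {"fingers":1,"linear":[25,0,0],"delta_rot":[0,0,0]},
  {"fingers":1,"linear":[25,0,0],"delta_rot":[0,0,0]},
  {"fingers":1,"linear":[25,-1,0],"delta_rot":[0,0,0]},
  {"fingers":1,"linear":[20,-1,0],"delta_rot":[0,0,0]},
  {"fingers":1,"linear":[6,-1,0],"delta_rot":[0,0,0]},
  {"fingers":1,"linear":[0,0,0],"delta_rot":[0,0,0]},
  {"fingers":1,"linear":[0,0,0],"delta_rot":[0,0,0]},
])

```text
t: 44.8
tool_pos: [494.2, -327.6, 300.4]
ee_rot: [0.526, 0.851, -0.0, 0.0]
force: [0.1, -0.3, -0.2]
finger_gap: 4.3
gripper_force: 0.0
```

```bash
python3 - <<'E'
from l import *
boxrel(); go(496,-325.5,100,116.5)
E
```

```text
tcp [ 494.2 -327.6  300.4] f [ 0.1 -0.3 -0.2] gap 4.3 hinge-rel x 100.2 lat 0.4 up(grasp) 243.6
go [  1.2   2.6 200.4] rotz 0.0 tilt [   0.    -0.1 -100. ]
```

Call:
carry_out([
  {"fingers":1,"linear":[1,2,15],"delta_rot":[0,0,0]},
  {"fingers":1,"linear":[0,0,30],"delta_rot":[0,0,0]},
  {"fingers":1,"linear":[0,0,35],"delta_rot":[0,0,0]},
  {"fingers":1,"linear":[0,0,35],"delta_rot":[0,0,0]},
  {"fingers":1,"linear":[0,0,35],"delta_rot":[0,0,0]},
  {"fingers":1,"linear":[0,0,30],"delta_rot":[0,0,0]},
  {"fingers":1,"linear":[0,0,15],"delta_rot":[0,0,0]},
  {"fingers":1,"linear":[0,0,5],"delta_rot":[0,0,0]},
])

```text
t: 45.47
tool_pos: [493.2, -325.4, 96.0]
ee_rot: [0.526, 0.85, -0.001, -0.003]
force: [-1.0, 0.9, -0.4]
finger_gap: 0.5
gripper_force: 0.0
```

Call:
carry_out([
  {"fingers":1,"linear":[0,0,0],"delta_rot":[0,0,0]},
  {"fingers":1,"linear":[0,0,0],"delta_rot":[0,0,0]},
  {"fingers":1,"linear":[0,0,0],"delta_rot":[0,0,0]},
  {"fingers":1,"linear":[0,0,0],"delta_rot":[0,0,0]},
])

```text
t: 45.8
tool_pos: [496.6, -326.1, 102.4]
ee_rot: [0.526, 0.851, 0.0, 0.002]
force: [-0.9, 0.2, -0.3]
finger_gap: 0.1
gripper_force: 0.0
```

```bash
cat >> l.py <<'E'
def avg(n=6):
    P=[];F=[]
    for _ in range(n):
        robot.read_camera("wrist"); s=robot.observe(); P.append(s["tool_pos"]); F.append(s["force"])
    print("avg pos",np.mean(P,0).round(2),"sd",np.std(P,0).round(2),"F",np.mean(F,0).round(2),"sd",np.std(F,0).round(2),"gap",s["finger_gap"],"t",s["t"])
E
python3 - <<'E'
from l import *
avg(); go(496,-325.5,72,116.5)
E
```

```text
avg pos [ 496.02 -325.51  101.59] sd [0.26 0.21 0.4 ] F [ 0.13 -0.23  0.06] sd [0.53 0.48 0.26] gap 0.5925764673493468 t 46.1
go [-0.4  0.1 29. ] rotz 0.1 tilt [   0.1   -0.  -100. ]
```

Call:
carry_out([
  {"fingers":1,"linear":[0,0,5],"delta_rot":[0,0,0]},
  {"fingers":1,"linear":[0,0,8],"delta_rot":[0,0,0]},
  {"fingers":1,"linear":[0,0,8],"delta_rot":[0,0,0]},
  {"fingers":1,"linear":[0,0,4],"delta_rot":[0,0,0]},
  {"fingers":1,"linear":[0,0,2],"delta_rot":[0,0,0]},
  {"fingers":1,"linear":[0,0,1],"delta_rot":[0,0,0]},
  {"fingers":1,"linear":[0,0,0],"delta_rot":[0,0,0]},
  {"fingers":1,"linear":[0,0,0],"delta_rot":[0,0,0]},
])

```text
t: 46.77
tool_pos: [495.6, -325.3, 72.7]
ee_rot: [0.526, 0.851, -0.0, 0.0]
force: [0.4, -0.1, -0.5]
finger_gap: 0.5
gripper_force: 0.0
```

Call:
carry_out([
  {"fingers":1,"linear":[0,0,1.5],"delta_rot":[0,0,0]},
  {"fingers":1,"linear":[0,0,1.5],"delta_rot":[0,0,0]},
  {"fingers":1,"linear":[0,0,1],"delta_rot":[0,0,0]},
  {"fingers":1,"linear":[0,0,1],"delta_rot":[0,0,0]},
  {"fingers":1,"linear":[0,0,0],"delta_rot":[0,0,0]},
  {"fingers":1,"linear":[0,0,0],"delta_rot":[0,0,0]},
])

```text
t: 47.27
tool_pos: [495.6, -324.8, 67.8]
ee_rot: [0.526, 0.851, 0.0, -0.0]
force: [-0.3, 1.9, 2.3]
finger_gap: 0.2
gripper_force: 1.4
```

```bash
python3 - <<'E'
from l import *
avg()
E
```

```text
avg pos [ 495.58 -324.86   67.71] sd [0.02 0.04 0.04] F [-0.88  1.71  2.97] sd [0.32 0.67 0.36] gap 0.36100797084831715 t 47.5667
```

Call:
carry_out([
  {"fingers":1,"linear":[0,0,1],"delta_rot":[0,0,0]},
  {"fingers":1,"linear":[0,0,0.8],"delta_rot":[0,0,0]},
  {"fingers":1,"linear":[0,0,0.7],"delta_rot":[0,0,0]},
  {"fingers":1,"linear":[0,0,0],"delta_rot":[0,0,0]},
  {"fingers":1,"linear":[0,0,0],"delta_rot":[0,0,0]},
])

```text
t: 47.98
tool_pos: [495.5, -325.0, 65.1]
ee_rot: [0.526, 0.851, 0.0, -0.0]
force: [-1.5, 2.3, 3.6]
finger_gap: 0.3
gripper_force: 2.2
```

```bash
python3 - <<'E'
from l import *
avg(8)
E
```

```text
avg pos [ 495.56 -325.1    65.14] sd [0.01 0.02 0.01] F [-1.3   3.02  4.44] sd [0.46 0.24 0.69] gap 0.6115824298390518 t 48.3833
```

Call:
carry_out([
  {"fingers":1,"linear":[0,0,0.7],"delta_rot":[0,0,0]},
  {"fingers":1,"linear":[0,0,0.7],"delta_rot":[0,0,0]},
  {"fingers":1,"linear":[0,0,0.7],"delta_rot":[0,0,0]},
  {"fingers":1,"linear":[0,0,0.6],"delta_rot":[0,0,0]},
  {"fingers":1,"linear":[0,0,0.6],"delta_rot":[0,0,0]},
  {"fingers":1,"linear":[0,0,0.4],"delta_rot":[0,0,0]},
  {"fingers":1,"linear":[0,0,0],"delta_rot":[0,0,0]},
  {"fingers":1,"linear":[0,0,0],"delta_rot":[0,0,0]},
])

```text
t: 49.05
tool_pos: [495.4, -324.8, 61.5]
ee_rot: [0.526, 0.851, 0.0, -0.0]
force: [-3.0, 4.3, 5.8]
finger_gap: 0.6
gripper_force: 3.1
```

```bash
python3 - <<'E'
from l import *
im,s=shot("side"); cv2.imwrite("pics/s5.png",im[...,::-1]); avg(8)
E
```

```text
avg pos [ 495.41 -324.82   61.49] sd [0.01 0.01 0.01] F [-1.6   4.14  6.25] sd [0.48 0.42 0.47] gap 0.4399374032849271 t 49.5
```

Call:
carry_out([
  {"fingers":1,"linear":[0,0,0.5],"delta_rot":[0,0,0]},
  {"fingers":1,"linear":[0,0,0],"delta_rot":[0,0,0]},
  {"fingers":1,"linear":[0,0,0],"delta_rot":[0,0,0]},
  {"fingers":1,"linear":[0,0,0],"delta_rot":[0,0,0]},
  {"fingers":1,"linear":[0,0,0],"delta_rot":[0,0,0]},
  {"fingers":1,"linear":[0,0,0],"delta_rot":[0,0,0]},
  {"fingers":1,"linear":[0,0,0],"delta_rot":[0,0,0]},
  {"fingers":1,"linear":[0,0,0],"delta_rot":[0,0,0]},
])

```text
t: 50.17
tool_pos: [495.4, -324.8, 61.0]
ee_rot: [0.526, 0.851, 0.0, -0.0]
force: [-1.3, 3.5, 6.1]
finger_gap: 0.3
gripper_force: 3.2
```

```bash
python3 - <<'E'
from l import *
avg(6)
E
```

```text
avg pos [ 495.4  -324.81   61.01] sd [0.02 0.02 0.02] F [-1.79  4.42  6.08] sd [0.43 0.51 0.37] gap 0.4127355270729084 t 50.4667
```

Held about 1 s at 6.1 N, with 9 mm of travel from the nominal 70 mm roller top, which is inside the window. Now I release and go back above the tab.

Call:
carry_out([
  {"fingers":1,"linear":[0,0,-5],"delta_rot":[0,0,0]},
  {"fingers":1,"linear":[0,0,-15],"delta_rot":[0,0,0]},
  {"fingers":1,"linear":[0,0,-35],"delta_rot":[0,0,0]},
  {"fingers":1,"linear":[0,0,-40],"delta_rot":[0,0,0]},
  {"fingers":1,"linear":[0,0,-40],"delta_rot":[0,0,0]},
  {"fingers":1,"linear":[0,0,-40],"delta_rot":[0,0,0]},
  {"fingers":1,"linear":[0,0,-40],"delta_rot":[0,0,0]},
  {"fingers":1,"linear":[0,0,-25],"delta_rot":[0,0,0]},
])

```text
t: 51.13
tool_pos: [496.0, -327.3, 305.5]
ee_rot: [0.526, 0.85, -0.001, 0.003]
force: [0.4, 0.5, -0.2]
finger_gap: 0.4
gripper_force: 0.0
```

Call:
carry_out([
  {"fingers":0.45,"linear":[0,0,0],"delta_rot":[0,0,0]},
  {"fingers":0.45,"linear":[-15,0,0],"delta_rot":[0,0,0]},
  {"fingers":0.45,"linear":[-30,0,0],"delta_rot":[0,0,0]},
  {"fingers":0.45,"linear":[-30,1,0],"delta_rot":[0,0,0]},
  {"fingers":0.45,"linear":[-25,1,0],"delta_rot":[0,0,0]},
  {"fingers":0.45,"linear":[-8,0,0],"delta_rot":[0,0,0]},
  {"fingers":0.45,"linear":[0,0,0],"delta_rot":[0,0,0]},
  {"fingers":0.45,"linear":[0,0,0],"delta_rot":[0,0,0]},
])

```text
t: 51.8
tool_pos: [544.9, -421.0, 299.7]
ee_rot: [0.526, 0.85, -0.0, -0.001]
force: [-0.8, 1.1, -0.1]
finger_gap: 44.0
gripper_force: 0.0
```

```bash
python3 - <<'E'
from l import *
boxrel(); go(545.5,-425,229,116.5)
im=shot("wrist","w14.png")[0][170:320,150:370]; cv2.imwrite("pics/c6.png",cv2.resize(np.hstack([im,shot("side")[0][80:230,130:350]])[...,::-1],None,fx=1.8,fy=1.8))
E
```

```text
tcp [ 544.9 -421.   299.7] f [-0.8  1.1 -0.1] gap 44.0 hinge-rel x -6.0 lat 4.2 up(grasp) 242.9
go [-3.9 -1.2 70.7] rotz 0.0 tilt [  -0.2    0.1 -100. ]
```

View pics/c6.png

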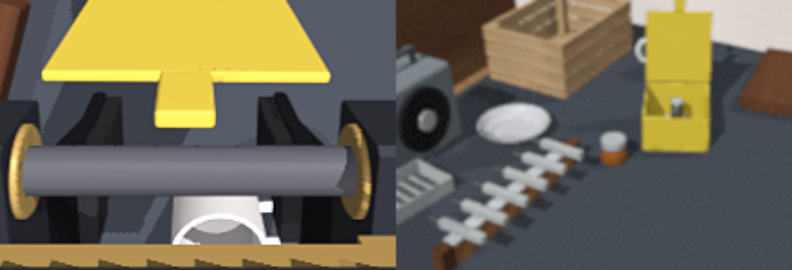

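The punches are all still on the rail, the lever has sprung back, and the tab is centred between the open fingers (crop px (186,98)). I pinch it and reverse the arc.

Call:
carry_out([
  {"fingers":0.45,"linear":[-4,0,15],"delta_rot":[0,0,0]},
  {"fingers":0.45,"linear":[0,0,25],"delta_rot":[0,0,0]},
  {"fingers":0.45,"linear":[0,0,20],"delta_rot":[0,0,0]},
  {"fingers":0.45,"linear":[0,0,10],"delta_rot":[0,0,0]},
  {"fingers":0.45,"linear":[0,0,0],"delta_rot":[0,0,0]},
  {"fingers":1,"linear":[0,0,0],"delta_rot":[0,0,0]},
  {"fingers":1,"linear":[0,0,0],"delta_rot":[0,0,0]},
  {"fingers":1,"linear":[0,0,0],"delta_rot":[0,0,0]},
], force=15)

```text
t: 52.57
tool_pos: [548.0, -424.8, 232.9]
ee_rot: [0.526, 0.851, -0.0, 0.002]
force: [0.1, -0.4, -0.1]
finger_gap: 35.1
gripper_force: 0.0
```

Call:
carry_out([
  {"fingers":1,"linear":[0,0,0],"delta_rot":[0,0,0]},
  {"fingers":1,"linear":[0,0,0],"delta_rot":[0,0,0]},
  {"fingers":1,"linear":[0,0,0],"delta_rot":[0,0,0]},
])

```text
t: 52.82
tool_pos: [545.6, -426.6, 232.4]
ee_rot: [0.527, 0.85, -0.002, 0.0]
force: [-4.5, -1.3, 5.5]
finger_gap: 23.7
gripper_force: 15.0
```

```bash
python3 - <<'E'
from l import *
boxrel()
E
```

```text
tcp [ 545.6 -426.6  232.4] f [-4.5 -1.3  5.5] gap 23.7 hinge-rel x -11.3 lat 2.3 up(grasp) 175.6
```

Call:
carry_out([
  {"fingers":1,"linear":[6,-1,0],"delta_rot":[0,0,0]},
  {"fingers":1,"linear":[9.2,0,0.2],"delta_rot":[0,0,0]},
  {"fingers":1,"linear":[9.1,0,0.3],"delta_rot":[0,0,0]},
  {"fingers":1,"linear":[18.2,0,2.4],"delta_rot":[0,0,0]},
  {"fingers":1,"linear":[17.8,0,4.3],"delta_rot":[0,0,0]},
  {"fingers":1,"linear":[17.3,0,6.1],"delta_rot":[0,0,0]},
  {"fingers":1,"linear":[16.5,0,7.9],"delta_rot":[0,0,0]},
  {"fingers":1,"linear":[15.6,0,9.6],"delta_rot":[0,0,0]},
])

```text
t: 53.48
tool_pos: [496.8, -327.1, 202.9]
ee_rot: [0.526, 0.85, -0.0, 0.001]
force: [-5.0, 1.0, 6.9]
finger_gap: 23.9
gripper_force: 15.0
```

Call:
carry_out([
  {"fingers":1,"linear":[14.5,0,11.2],"delta_rot":[0,0,0]},
  {"fingers":1,"linear":[13.3,0,12.6],"delta_rot":[0,0,0]},
  {"fingers":1,"linear":[0,0,0],"delta_rot":[0,0,0]},
  {"fingers":1,"linear":[0,0,0],"delta_rot":[0,0,0]},
])

```text
t: 53.82
tool_pos: [483.1, -299.2, 175.8]
ee_rot: [0.525, 0.851, 0.001, -0.003]
force: [-5.1, 2.8, 4.3]
finger_gap: 23.8
gripper_force: 15.0
```

```bash
python3 - <<'E'
from l import *
boxrel()
E
```

```text
tcp [ 483.1 -299.2  175.8] f [-5.1  2.8  4.3] gap 23.8 hinge-rel x 130.6 lat 3.2 up(grasp) 119.0
```

Call:
carry_out([
  {"fingers":1,"linear":[10,0,14],"delta_rot":[0,0,0]},
  {"fingers":1,"linear":[9.5,0,15.1],"delta_rot":[0,0,0]},
  {"fingers":1,"linear":[8,0,16.1],"delta_rot":[0,0,0]},
  {"fingers":1,"linear":[7,0,16.9],"delta_rot":[0,0,0]},
  {"fingers":1,"linear":[5.2,0,17.6],"delta_rot":[0,0,0]},
  {"fingers":1,"linear":[3.3,0,18],"delta_rot":[0,0,0]},
  {"fingers":1,"linear":[0,0,0],"delta_rot":[0,0,0]},
  {"fingers":1,"linear":[0,0,0],"delta_rot":[0,0,0]},
])

```text
t: 54.48
tool_pos: [464.7, -261.8, 77.8]
ee_rot: [0.526, 0.851, 0.0, -0.002]
force: [-3.0, 4.5, -0.2]
finger_gap: 23.4
gripper_force: 15.0
```

Call:
carry_out([
  {"fingers":1,"linear":[1,0,8],"delta_rot":[0,0,0]},
  {"fingers":1,"linear":[0.4,0,6],"delta_rot":[0,0,0]},
  {"fingers":1,"linear":[0,0,0],"delta_rot":[0,0,0]},
  {"fingers":1,"linear":[0,0,0],"delta_rot":[0,0,0]},
])

```text
t: 54.82
tool_pos: [464.3, -261.0, 64.8]
ee_rot: [0.526, 0.851, 0.0, -0.002]
force: [-3.6, 3.8, -0.8]
finger_gap: 23.7
gripper_force: 15.0
```

```bash
python3 - <<'E'
from l import *
boxrel()
E
```

```text
tcp [ 464.3 -261.    64.8] f [-3.6  3.8 -0.8] gap 23.7 hinge-rel x 173.2 lat 3.5 up(grasp) 8.0
```

Call:
carry_out([
  {"fingers":1,"linear":[0,0,2],"delta_rot":[0,0,0]},
  {"fingers":1,"linear":[0,0,2],"delta_rot":[0,0,0]},
  {"fingers":1,"linear":[0,0,0],"delta_rot":[0,0,0]},
  {"fingers":1,"linear":[0,0,0],"delta_rot":[0,0,0]},
])

```text
t: 55.15
tool_pos: [464.4, -261.0, 61.0]
ee_rot: [0.526, 0.851, 0.0, -0.002]
force: [-5.4, 4.8, -1.0]
finger_gap: 23.5
gripper_force: 15.0
```

Call:
carry_out([
  {"fingers":1,"linear":[0,0,2],"delta_rot":[0,0,0]},
  {"fingers":1,"linear":[0,0,0],"delta_rot":[0,0,0]},
  {"fingers":1,"linear":[0,0,0],"delta_rot":[0,0,0]},
])

```text
t: 55.4
tool_pos: [464.4, -261.0, 59.3]
ee_rot: [0.526, 0.851, 0.0, -0.002]
force: [-5.0, 4.5, 1.7]
finger_gap: 23.6
gripper_force: 15.0
```

Call:
carry_out([
  {"fingers":1,"linear":[0,0,1.5],"delta_rot":[0,0,0]},
  {"fingers":1,"linear":[0,0,0],"delta_rot":[0,0,0]},
  {"fingers":1,"linear":[0,0,0],"delta_rot":[0,0,0]},
])

```text
t: 55.65
tool_pos: [464.5, -261.1, 59.0]
ee_rot: [0.526, 0.851, 0.0, -0.002]
force: [-8.5, 6.6, 7.9]
finger_gap: 23.7
gripper_force: 15.0
```

Call:
carry_out([
  {"fingers":0.7,"linear":[0,0,0],"delta_rot":[0,0,0]},
  {"fingers":0.45,"linear":[0,0,0],"delta_rot":[0,0,0]},
  {"fingers":0.45,"linear":[0,0,0],"delta_rot":[0,0,0]},
  {"fingers":0.45,"linear":[0,0,0],"delta_rot":[0,0,0]},
  {"fingers":0.45,"linear":[0,0,-15],"delta_rot":[0,0,0]},
  {"fingers":0.45,"linear":[0,0,-30],"delta_rot":[0,0,0]},
  {"fingers":0.45,"linear":[0,0,-40],"delta_rot":[0,0,0]},
  {"fingers":0.45,"linear":[0,0,-35],"delta_rot":[0,0,0]},
])

```text
t: 56.32
tool_pos: [465.3, -262.4, 178.9]
ee_rot: [0.526, 0.851, -0.0, 0.0]
force: [0.1, -0.6, 1.5]
finger_gap: 47.8
gripper_force: 0.0
```

Call:
carry_out([
  {"fingers":0.45,"linear":[10,0,-30],"delta_rot":[0,0,0]},
  {"fingers":0.45,"linear":[20,0,-30],"delta_rot":[0,0,0]},
  {"fingers":0.45,"linear":[0,0,0],"delta_rot":[0,0,0]},
  {"fingers":0.45,"linear":[0,0,0],"delta_rot":[0,0,0]},
  {"fingers":0.45,"linear":[0,0,0],"delta_rot":[0,0,0]},
])

```text
t: 56.73
tool_pos: [451.8, -235.6, 236.8]
ee_rot: [0.526, 0.851, -0.0, 0.0]
force: [-0.7, 0.1, -0.3]
finger_gap: 48.1
gripper_force: 0.0
```

```bash
python3 - <<'E'
from l import *
boxrel()
im=cv2.resize(shot("scene")[0][110:290,120:320],None,fx=2,fy=2); im2=cv2.resize(shot("side")[0][110:290,140:330],None,fx=2,fy=2)
cv2.imwrite("pics/c7.png",np.hstack([im,im2])[...,::-1])
E
```

```text
tcp [ 451.8 -235.6  236.8] f [-0.7  0.1 -0.3] gap 48.1 hinge-rel x 201.5 lat 3.5 up(grasp) 180.0
```

View pics/c7.png

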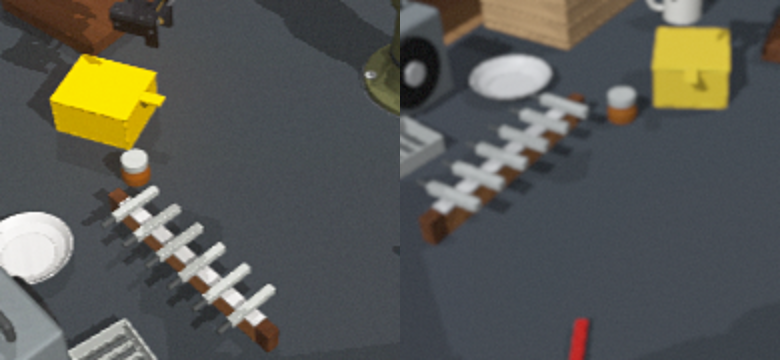

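The lid is shut, all six punches are level on the rail, the jar is untouched and the robot is clear. I hand the job in.

```bash
python3 -c "
from cell import robot
print(robot.job_done())"
```

```text
the job is handed in; nothing more can be done
None
```

I handed the job in at about 57 s: all six punches lie level on the rail, the roller was pressed about 9 mm (just over 6 N) for about 1 s and let spring back, the lid is shut, and the jar and coaster were not touched; the hand-in gave no verdict.

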